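# Rebuild the spindle stack of the tube rotator

## Robot

A 7-joint arm with a two-finger parallel gripper is mounted at the origin on the work surface. World frame = base frame: x ahead of the robot, y to its left, z up, the work surface at z = 0. Lengths are in m, angles in rad, forces in N, time in s.
With the tool pointing down it reaches from about 0.4 to 0.85 m from the base axis. Payload 10.4 kg.
Tool frame: the origin (TCP) lies midway between the tips of the shut fingers; the grasp point (between the pads) lies manip.pinch_z behind it (manip.pinch_z is the distance from the TCP to the grasp point, in m); z points along the fingers, y is the direction in which the jaws open and shut (so a half turn about z gives the same grasp; the last joint's range is limited). The gripper opens to 85 mm and grips with 20 to 120 N. Pads are 22 mm wide; open, the fingers measure 114 mm over their backs; the gripper's body (76 mm by 85 mm) begins 54 mm behind the grasp point. The pads swing forward as they close: fully open they stand 13 mm farther back than shut.
Start: joints at [-1.339, 0.332, -0.065, 1.46, 0.022, 1.35, -0.088], TCP at [0.158, 0.605, 0.231] pointing down, gripper open.
Joint ranges: [-2.6, 2.6], [-0.5, 2.12], [-1.47, 1.34], [0.16, 2.42], [-1.27, 4.41], [0.06, 2.06], [-2.6, 2.6]. Speed limits (rad/s): [2.22, 2.22, 2.79, 2.79, 3.14, 3.14, 3.14].

## Interface

Orientations are given as a unit quaternion [x, y, z, w].
In Python, from workcell import manip gives the robot as it stands.
- The arm moves only by the shell command python3 -m handwheel 'ROWS' [FORCE]. ROWS is JSON, a list that holds one entry, the list of rows, each a list of 7 numbers: the shift along the tool's x, y, z in m, then the turn, a rotation vector about the tool's x, y, z in rad, then the finger opening in m, from 0 to 0.0854. In form: [[[tx, ty, tz, ax, ay, az, claw], ...]]. A call has 1 to 8 rows; each row is the pose to reach, as a shift and turn from the pose commanded when the call began, along the tool's axes at that moment; what a row does not reach only later rows make up. A row lasts 1/8 s, in which the tool goes at most 62.5 mm and 10.7 degrees, less where a joint would pass 70% of its speed; a pose out of reach is approached as far as the arm can. A call with a gripper value outside its range is refused whole. The fingers move at their own pace and stop on an object; FORCE is the grip in N (left out, the last holds). Time passes only in rows, so rows that repeat a pose let the fingers close. It gives the time, the measured TCP pose, the force and the opening at its end, in the units of the state.
- manip.get_obs(): the state, without advancing time (a new reading comes with each control period).
- manip.camera(name): name is "scene" or "top" or "wrist"; returns the picture (480x640x3 uint8, blue, green, red); there is no depth.
- manip.calibration(name): a dict with "fx", "fy", "cx", "cy" (pixels), "k1" (the pictures are not rectified: a ray, as slopes to the right and down, at radius r is drawn at 1 + k1 r^2 times it, then the intrinsics apply), "view" (4x4, takes a point from world to camera coordinates); the wrist camera has in their place "tool_from_camera" (4x4, takes a point from camera to tool coordinates, whose origin is the TCP and whose axes are the flange's). Camera axes: x right, y up, looking along -z (the intrinsics and any distortion apply to the point x, -y, -z); pixel columns grow to the right and rows downward; lengths in m; the calibration is good to about 2 mm. A picture is of the moment at which its call begins: read the wrist's pose just before it. calibration takes no time and is no camera call.
- manip.hand_in(): hands the job in, once; it reports no verdict.
The state is a dict: "clock": time; "joint_pos": joint angles; "joint_velocities": joint speeds; "tau": joint torques, N m; "position": TCP position; "ee_rot": TCP orientation; "ft_force": force on the tool from outside, world axes, zero at the start; "torque": the same for the moment, N m; "grip_width": opening from 0.0 (shut) to 1.0 (fully open).
Only numpy, scipy, OpenCV 4.12 (cv2) and the standard library are available. Lean on these libraries where they do the work, as an engineer would, in place of code of your own. Each camera call takes 0.05 s, during which the arm holds its last target.

## Task

The tube rotator's drive unit is being put back together before its carousel goes on. Thread the three loose parts onto its upright spindle in this order: first the blue spacer, then the steel washer, last the brass flanged bushing with its flange down, lowering each (do not drop it) until it rests fully home on what is beneath it before you thread the next. Leave the finished stack standing and do not disturb the other things on the bench.

Things in the scene. Friction and masses are not known exactly. Their poses are not given: they have to be found in the camera images.
- drive: Drive unit of a blood-tube rotator, fixed to the table: white housing 150 x 170 mm, 45 mm high, with a round dark boss of 60 mm diameter on top (top face 55 mm above the table) and in its middle an upright steel spindle. Origin: centre of the underside, on the spindle's axis; z up; the switches are on its -x side. Its place and yaw vary.
- seat (a point): Centre of the boss's top face, where the spindle leaves it: the face on which the stack stands, 55 mm above the table; z up.
- spindle_tip (a point): Top of the spindle, 90 mm above the boss face (145 mm above the table). The spindle is round, 18 mm diameter; its last 12 mm taper to 8 mm at the tip.
- spacer: Spacer: blue plastic sleeve standing upright, loose, 44 mm outer diameter, 60 mm high, bore 24 mm right through, about 0.1 kg. Origin: centre of its underside on the table; z up along the bore.
- washer: Washer: thick plain steel disc lying flat, loose, 62 mm outer diameter, 12 mm thick, bore 24 mm, about 0.22 kg. Origin: centre of its underside on the table; z up along the bore.
- bushing: Flanged bushing: brass, standing upright on its flange, loose. Flange 58 mm diameter and 8 mm thick at the bottom, then a body of 40 mm diameter up to 50 mm total height, bore 24 mm right through, about 0.42 kg. Origin: centre of the flange's underside on the table; z up along the bore.
- bottle_a: Bystander: white squeeze bottle with a pointed spout, 48 mm diameter, 150 mm high, loose. Origin: centre of its underside.
- bottle_b: Bystander: a second such bottle.
- pen: Bystander: red and white pen lying on the table, 135 mm long, 12 mm thick, along its x axis. Origin: near its middle, on the table.
- wrench: Bystander: dark adjustable wrench lying flat, 180 mm long along its x axis, jaws to +x, up to 38 mm wide and 17 mm high. Origin: 90 mm from the handle's end, on the table.
- tape: Bystander: brown paper-tape roll lying flat, 60 mm diameter, 24 mm high, with a 44 mm hole. It is not one of the three parts. Origin: centre of its underside.
- screwdriver: Bystander: screwdriver with a yellow handle, 170 mm long along its x axis, 26 mm thick, lying on the table. Origin: its middle, on the table.
Things that resemble listed ones, but are neither listed nor needed, are in the scene too. Several things have the shape of the spacer; the one meant has the colours described above.

How it is judged:
On the way, in this order (a step that is already met when the one before it is completed fails the run):
1. the blue spacer is on the spindle, its foot on the boss (horizontal distance between spacer and seat below 0.007 m and z of spacer in the frame of seat between -0.004 and 0.004 m and angle between spacer's own z axis and vertical below 0.08 rad), for 0.2 s.
2. the washer is on the spindle, flat on the seated spacer (all of step 1 and horizontal distance between washer and seat below 0.007 m and z of washer in the frame of seat between 0.056 and 0.064 m and angle between washer's own z axis and vertical below 0.08 rad), for 0.2 s.
3. the bushing is on the spindle, flange down on the washer (all of step 2 and horizontal distance between bushing and seat below 0.007 m and z of bushing in the frame of seat between 0.068 and 0.076 m and angle between bushing's own z axis and vertical below 0.08 rad), for 0.2 s.
At the end, for the whole second after the job is handed in: Spacer on the boss, washer on the spacer, flanged bushing (flange down) on the washer, all on the spindle: each axis within 7 mm of the spindle's axis, each underside within 4 mm of its seated height (0, 60 and 72 mm above the boss face), upright within 0.08 rad, released and at rest (all of step 3 and linear speed of each of spacer, washer, bushing below 0.02 m/s and contact force between the fingers and spacer below 0.05 N and contact force between the fingers and washer below 0.05 N and contact force between the fingers and bushing below 0.05 N); the robot touches nothing.
It fails at once if the spacer, washer or bushing is dropped (falls free from more than about 18 mm) instead of being lowered ((linear speed of spacer above 0.6 m/s and contact force between the fingers and spacer below 0.05 N) or (linear speed of washer above 0.6 m/s and contact force between the fingers and washer below 0.05 N) or (linear speed of bushing above 0.6 m/s and contact force between the fingers and bushing below 0.05 N)).
It fails at once if a bystander (bottle, pen, wrench, tape roll, screwdriver) is moved by more than 40 mm (distance of any of bottle_a, bottle_b, pen, wrench, tape, screwdriver from where it was at the start of the episode above 0.04 m).
It also fails if it takes over 69 s, if anything falls off the work surface, if the arm or the gripper's body presses on something with over 40 N, if the wrist force passes 120 N, or if a joint passes its speed limit or range.

## Working session

There is one attempt and no reset: what is moved stays moved. The work goes in short steps, Python scripts to look and compute and a shell command to move; the robot and the scene stay as the last step left them, time stands still between calls to the robot, and variables do not carry over. Pictures are saved under pics/ and viewed, and the job is handed in when it is done.

```bash
ls; mkdir -p pics
python3 - <<'E'
from workcell import manip
import cv2
o=manip.get_obs();print({k:o[k] for k in('clock','position','ee_rot','grip_width','ft_force')},manip.pinch_z)
for n in('scene','top','wrist'):
    cv2.imwrite(f'pics/{n}0.png',manip.camera(n));print(n,manip.calibration(n))
E
```

```text
pics
{'clock': 0.0, 'position': array([0.15742016, 0.60446856, 0.2305133 ]), 'ee_rot': array([ 1.27034225e-01,  9.91898079e-01, -7.07647555e-04, -7.00432069e-05]), 'grip_width': 0.9999690696996786, 'ft_force': array([-0.37437624, -0.22034399, -0.08919758])} 0.0187
scene {'fx': 556.4648580676115, 'fy': 556.4648580676115, 'cx': 319.54138134271193, 'cy': 238.83503775021214, 'k1': -0.07998938993987578, 'view': array([[-0.83087642,  0.55644742, -0.00326146,  0.50051895],
       [-0.42061528, -0.62419561,  0.65837879,  0.09636966],
       [ 0.36431739,  0.54840324,  0.7526797 , -1.43111116],
       [ 0.        ,  0.        ,  0.        ,  1.        ]])}
top {'fx': 447.4806005961344, 'fy': 447.4806005961344, 'cx': 317.67314040645334, 'cy': 239.61706818060148, 'k1': -0.04298363027239488, 'view': array([[ 0.01144848, -0.99970351, -0.02148995, -0.11276339],
       [ 0.99550745,  0.00937508,  0.094218  , -0.52681631],
       [-0.09398859, -0.02247206,  0.99531962, -0.94004108],
       [ 0.        ,  0.        ,  0.        ,  1.        ]])}
wrist {'fx': 398.3260868096353, 'fy': 398.3260868096353, 'cx': 316.70422496347487, 'cy': 239.44961784972463, 'k1': -0.0593345864251845, 'tool_from_camera': array([[-1.21088845e-03,  9.54159697e-01,  2.99295518e-01,
         7.66926689e-02],
       [ 9.99997955e-01,  1.64023668e-03, -1.18331796e-03,
        -6.34656500e-04],
       [-1.61998979e-03,  2.99293473e-01, -9.54159731e-01,
        -1.42610731e-01],
       [ 0.00000000e+00,  0.00000000e+00,  0.00000000e+00,
         1.00000000e+00]])}
```

View pics/top0.png

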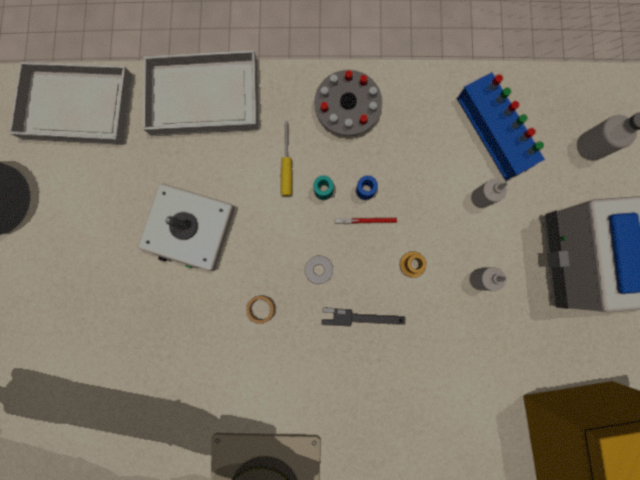

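View pics/scene0.png

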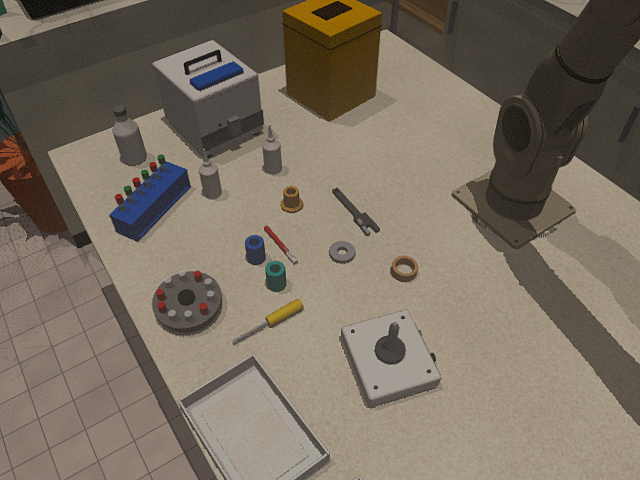

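View pics/wrist0.png

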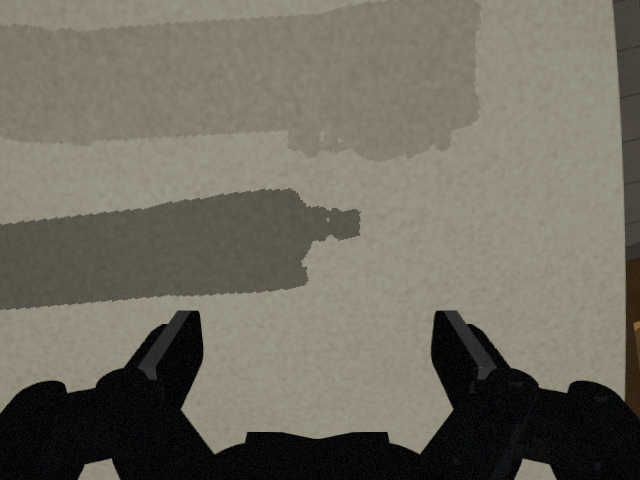

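```bash
cat > h.py <<'E'
import numpy as np,cv2
from scipy.spatial.transform import Rotation as R
from workcell import manip
F=np.diag([1.,-1,-1,1])
def view(n,obs=None):
    c=manip.calibration(n)
    if n!='wrist': V=c['view']
    else:
        T=np.eye(4);T[:3,:3]=R.from_quat(obs['ee_rot']).as_matrix();T[:3,3]=obs['position']
        V=np.linalg.inv(T@c['tool_from_camera'])
    return F@V,c
def proj(p,n,obs=None):
    V,c=view(n,obs);p=np.atleast_2d(p);q=p@V[:3,:3].T+V[:3,3];s=q[:,:2]/q[:,2:]
    s=s*(1+c['k1']*(s**2).sum(1,keepdims=True))
    return s*[c['fx'],c['fy']]+[c['cx'],c['cy']]
def pix(uv,z,n,obs=None):
    V,c=view(n,obs);uv=np.atleast_2d(np.float64(uv))
    K=np.array([[c['fx'],0,c['cx']],[0,c['fy'],c['cy']],[0,0,1]])
    s=cv2.undistortPoints(uv[:,None],K,np.array([c['k1'],0,0,0,0]))[:,0]
    W=np.linalg.inv(V);d=np.c_[s,np.ones(len(s))]@W[:3,:3].T;o=W[:3,3]
    return o+d*((z-o[2])/d[:,2:])
def circ(c,r,z,n,obs=None):
    a=np.linspace(0,2*np.pi,73);return proj(np.c_[c[0]+r*np.cos(a),c[1]+r*np.sin(a),0*a+z],n,obs)
def crop(im,x0,y0,w,h,s,name,curves=()):
    k=cv2.resize(im[y0:y0+h,x0:x0+w],None,fx=s,fy=s,interpolation=cv2.INTER_CUBIC)
    for c in curves: cv2.polylines(k,[np.int32((np.array(c)-[x0,y0]+.5)*s)],False,(255,0,255),1)
    cv2.imwrite('pics/'+name,k)
E
python3 - <<'E'
from h import *
t=cv2.imread('pics/top0.png')
for n,u,z in(('spacer',(367,187),.06),('teal',(323,187),.06),('washer',(319,269),.012),('bush',(413,264),.05),('tip',(172,222),.145),('seat',(183,226),.055),('tape',(260,309),.024)):
    print(n,pix(u,z,'top').round(4))
crop(t,225,150,215,165,3.7,'a.png')
crop(t,130,175,120,105,5,'b.png')
s=cv2.imread('pics/scene0.png')
crop(s,230,170,200,150,4,'c.png')
crop(s,330,300,120,110,5,'d.png')
E
```

```text
spacer [[ 0.6361 -0.2101  0.06  ]]
teal [[ 0.6354 -0.118   0.06  ]]
washer [[ 0.4652 -0.1106  0.012 ]]
bush [[ 0.4764 -0.3066  0.05  ]]
tip [[0.5477 0.1688 0.145 ]]
seat [[0.5512 0.1768 0.055 ]]
tape [[0.3783 0.014  0.024 ]]
```

View pics/a.png

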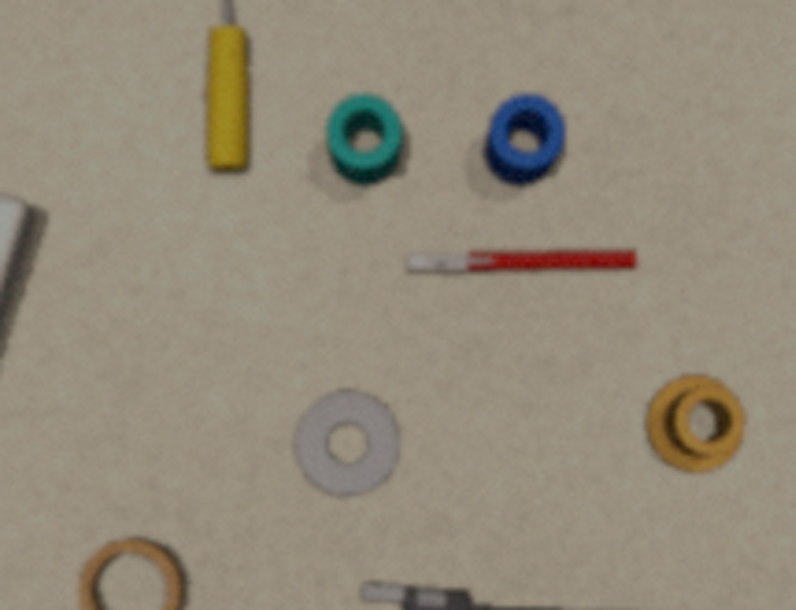

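View pics/b.png

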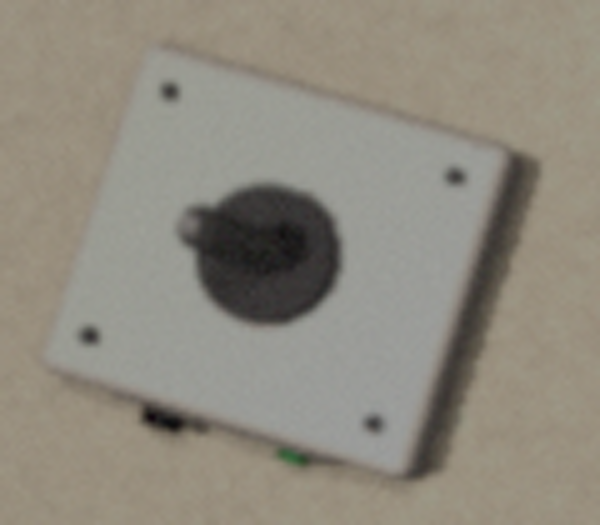

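View pics/c.png

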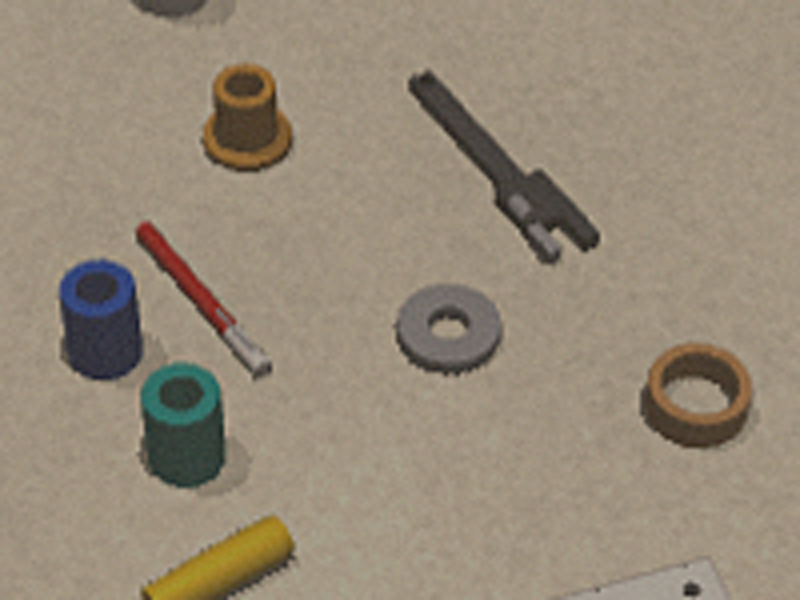

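View pics/d.png

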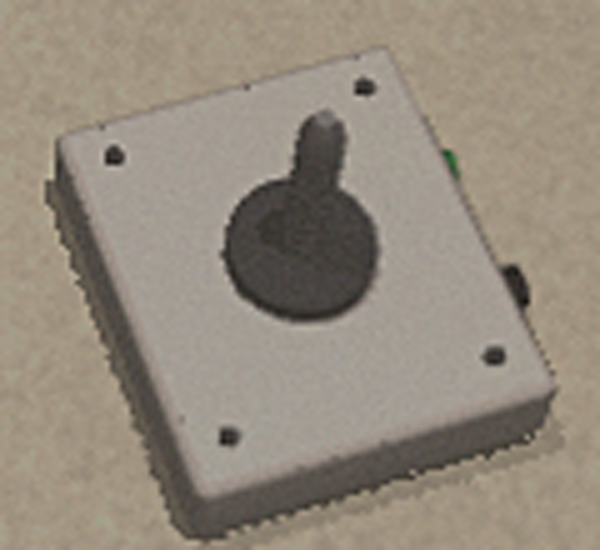

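Run:
```python
from h import *
def P(n,s,x0,y0,u,z): return pix([(u[0]+.5)/s-.5+x0,(u[1]+.5)/s-.5+y0],z,n)[0].round(4)
for nm,z,a,c in(('spacer',.06,(527,136),(98,289)),('washer',.012,(347,442),(448,326)),('bush',.05,(704,420),(245,85))):
    print(nm,P('top',3.7,225,150,a,z),P('scene',4,230,170,c,z))
print('boss',P('top',5,130,175,(268,254),.055),P('scene',5,330,300,(301,249),.055))
print('tip',P('top',5,130,175,(190,228),.145),P('scene',5,330,300,(325,118),.145))
print('wrench ends',pix([[322,316],[405,320]],.01,'top'),'pen',pix([[335,220],[397,219]],.006,'top'))
```

```text
spacer [ 0.6374 -0.2102  0.06  ] [ 0.6438 -0.2051  0.06  ]
washer [ 0.4649 -0.1093  0.012 ] [ 0.4704 -0.1037  0.012 ]
bush [ 0.4782 -0.3106  0.05  ] [ 0.4814 -0.309   0.05  ]
boss [0.5525 0.1764 0.055 ] [0.559  0.1829 0.055 ]
tip [0.5511 0.1775 0.145 ] [0.5567 0.1807 0.145 ]
wrench ends [[ 0.36425868 -0.11815358  0.01      ]
 [ 0.35781404 -0.29631206  0.01      ]] pen [[ 0.5733566  -0.14450563  0.006     ]
 [ 0.57678241 -0.28070293  0.006     ]]
```

Identified in the top view: the spacer-shaped candidates are blue (367,187) and teal (323,187). The blue one fits the description, and the crop confirms it. The washer is the solid grey disc at (319,269), the tape is the brown ring at (260,309), the bushing is brass at (413,264), and the boss is at (184,226). The two cameras differ by about 6 mm, so I'll refine with the wrist camera, starting with the drive on the way.

```bash
cat >> h.py <<'E'
def totool(target,yaw=None):
    o=manip.get_obs();M=R.from_quat(o['ee_rot']).as_matrix()
    d=M.T@(np.array(target)-o['position']);print('clock',round(o['clock'],2),'pos',o['position'].round(4),'tool xdir',M[:,0].round(3),'shift',d.round(4),'grip',round(o['grip_width'],3),'F',o['ft_force'].round(1));return d
def snap(name):
    o=manip.get_obs();im=manip.camera('wrist');cv2.imwrite('pics/'+name,im);return o,im
E
python3 -c "
from h import *
totool([.555,.18,.25])"
```

```text
clock 0.15 pos [0.1575 0.6046 0.2307] tool xdir [-0.968  0.252 -0.   ] shift [-0.4917 -0.3107 -0.0189] grip 0.998 F [ 0.  -0.2 -0.2]
```

```bash
python3 -m handwheel '[[[-0.492,-0.311,-0.019,0,0,0,0.0854],[-0.492,-0.311,-0.019,0,0,0,0.0854],[-0.492,-0.311,-0.019,0,0,0,0.0854],[-0.492,-0.311,-0.019,0,0,0,0.0854],[-0.492,-0.311,-0.019,0,0,0,0.0854],[-0.492,-0.311,-0.019,0,0,0,0.0854],[-0.492,-0.311,-0.019,0,0,0,0.0854],[-0.492,-0.311,-0.019,0,0,0,0.0854]]]'; python3 -c "
from h import *
totool([.555,.18,.25]);print(manip.get_obs()['joint_pos'].round(2))"
```

```text
clock: 1.15
position: [0.5, 0.2383, 0.2477]
ee_rot: [0.127, 0.992, 0.0, 0.0]
ft_force: [1.1, 0.5, -0.5]
grip_width: 1.002
clock 1.15 pos [0.5    0.2383 0.2477] tool xdir [-0.968  0.252  0.   ] shift [-0.0679 -0.0426 -0.0023] grip 1.002 F [ 1.1  0.5 -0.5]
[-0.77  0.16  0.28  1.64 -0.05  1.34  0.83]
```

```bash
python3 -m handwheel '[[[-0.068,-0.043,-0.002,0,0,0,0.0854],[-0.068,-0.043,-0.002,0,0,0,0.0854],[-0.068,-0.043,-0.002,0,0,0,0.0854]]]'; python3 -c "
from h import *
o,im=snap('w1.png');print(o['position'],o['joint_velocities'].round(3))
c=[.555,.18]
crop(im,0,0,640,480,1.25,'w1b.png',[circ(c,.030,.055,'wrist',o),circ(c,.009,.055,'wrist',o),circ(c,.004,.145,'wrist',o),circ(c,.009,.133,'wrist',o)])"
```

```text
clock: 1.52
position: [0.5542, 0.1805, 0.2492]
ee_rot: [0.128, 0.992, -0.0, -0.0]
ft_force: [-0.5, 0.3, -0.6]
grip_width: 1.001
[0.5541629 0.1805204 0.2491952] [-0.039 -0.016 -0.043  0.016 -0.005  0.002 -0.022]
```

View pics/w1b.png

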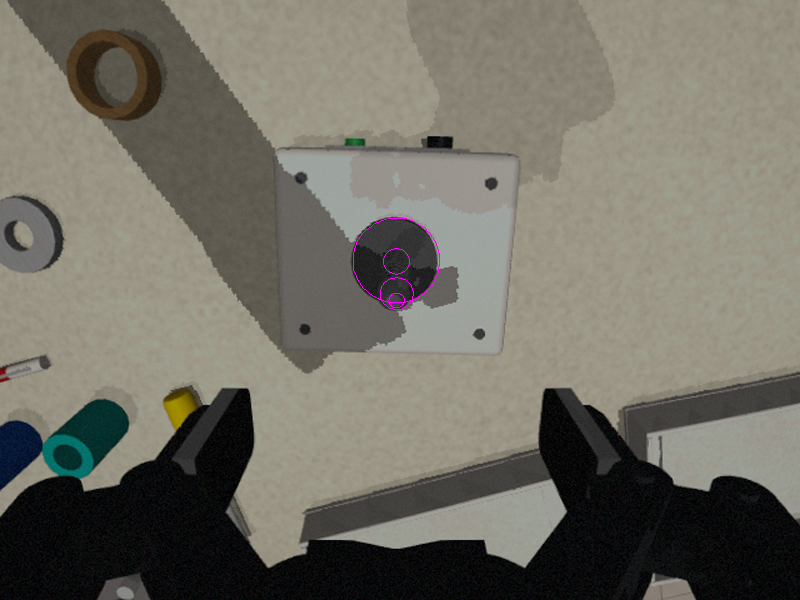

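```bash
python3 -c "
from h import *
im=cv2.imread('pics/w1.png')
g=cv2.convertScaleAbs(im,alpha=2.5,beta=20)
crop(g,260,155,120,105,6,'w1c.png')
o=manip.get_obs()
print(proj([.555,.18,.055],'wrist',o),proj([.555,.18,.145],'wrist',o))"
```

```text
[[314.89371945 210.20537978]] [[314.52681852 241.76399909]]
```

View pics/w1c.png

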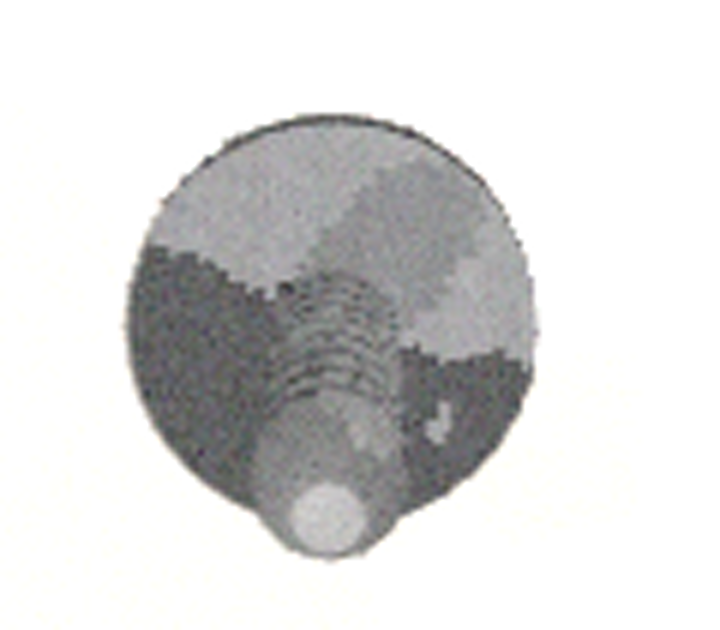

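```bash
python3 -c "
from h import *
o=manip.get_obs()
print(pix([[314.4,241.1]],.145,'wrist',o),pix([[315.1,209.2]],.055,'wrist',o))
totool([.64,-.208,.25])"
```

```text
[[0.55454083 0.18003545 0.145     ]] [[0.55418228 0.18039936 0.055     ]]
clock 1.57 pos [0.5533 0.1822 0.2492] tool xdir [-0.968  0.251  0.001] shift [-0.182  -0.3559 -0.001 ] grip 1.003 F [-0.5 -0.4  0.2]
```

```bash
cat >> h.py <<'E'
def avg(n=8,name=None):
    P=[];Q=[]
    for i in range(n):
        o=manip.get_obs();im=manip.camera('wrist');P.append(o['position']);Q.append(o['ee_rot'])
    P=np.array(P);print('std',P.std(0).round(4));
    o=dict(o);o['position']=P.mean(0);q=np.mean(Q,0);o['ee_rot']=q/np.linalg.norm(q)
    if name: cv2.imwrite('pics/'+name,im)
    return o,im
E
python3 -c "
from h import *
o,im=avg(8)
print(o['position'],o['ee_rot'].round(4))
print(pix([[314.4,241.1]],.145,'wrist',o),pix([[315.1,209.2]],.055,'wrist',o))
totool([.64,-.208,.25])"
```

```text
std [0.0002 0.0005 0.0002]
[0.55310636 0.18279608 0.24952742] [ 1.26e-01  9.92e-01  3.00e-04 -3.00e-04]
[[0.55448805 0.1805985  0.145     ]] [[0.55414792 0.18099289 0.055     ]]
clock 1.98 pos [0.5536 0.1819 0.2497] tool xdir [-0.968  0.251  0.   ] shift [-0.1815 -0.3557 -0.0004] grip 1.001 F [ 0.3 -0.3 -0.3]
```

```bash
python3 -c "
from h import *
o,im=avg(4,'w2.png')
print(o['position'],o['ee_rot'].round(4))
crop(cv2.convertScaleAbs(im,alpha=2.5,beta=20),260,155,120,105,6,'w2c.png')"
```

```text
std [0.0001 0.0002 0.    ]
[0.55376063 0.1816091  0.24968598] [1.268e-01 9.919e-01 1.000e-04 0.000e+00]
```

View pics/w2c.png

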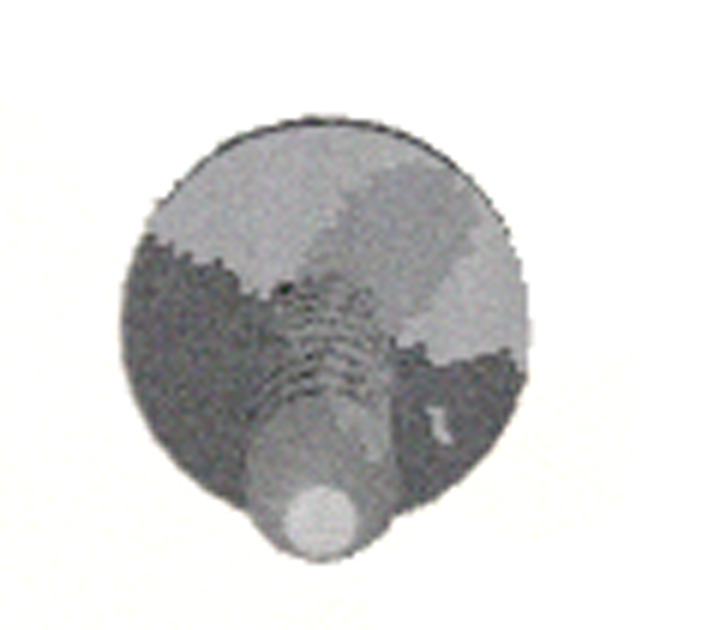

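```bash
python3 -c "
from h import *
o=manip.get_obs();print(o['position'])
print(pix([[313.17,241.75]],.145,'wrist',o),pix([[313.6,209.3]],.055,'wrist',o))
o['position']=np.array([.55376,.18161,.24969]);print(pix([[313.17,241.75]],.145,'wrist',o),pix([[313.6,209.3]],.055,'wrist',o))
totool([.64,-.208,.25])"
```

```text
[0.55390148 0.18131174 0.24963982]
[[0.55559289 0.1781624  0.145     ]] [[0.55481894 0.17812505 0.055     ]]
[[0.55546684 0.17845623 0.145     ]] [[0.55468865 0.17842006 0.055     ]]
clock 2.17 pos [0.5539 0.1813 0.2496] tool xdir [-0.968  0.252  0.   ] shift [-0.1814 -0.3551 -0.0004] grip 1.001 F [-0.9  0.1 -0.3]
```

Spindle axis is at about (0.5552, 0.1783) from two consistent wrist looks (tip and boss agree). Now to the spacer.

```bash
python3 -m handwheel '[[[-0.181,-0.355,0.03,0,0,0,0.07],[-0.181,-0.355,0.03,0,0,0,0.07],[-0.181,-0.355,0.03,0,0,0,0.07],[-0.181,-0.355,0.03,0,0,0,0.07],[-0.181,-0.355,0.03,0,0,0,0.07],[-0.181,-0.355,0.03,0,0,0,0.07],[-0.181,-0.355,0.03,0,0,0,0.07],[-0.181,-0.355,0.03,0,0,0,0.07]]]'; python3 -c "
from h import *
o,im=avg(5)
o,im=snap('w3.png');print(o['position'],o['joint_pos'].round(2))
c=[.64,-.208]
crop(im,0,0,640,480,1.25,'w3b.png',[circ(c,.022,.06,'wrist',o),circ(c,.012,.06,'wrist',o),circ(c,.022,0,'wrist',o)])"
```

```text
clock: 3.18
position: [0.639, -0.2107, 0.219]
ee_rot: [0.129, 0.992, -0.001, -0.0]
ft_force: [0.5, -0.7, -1.0]
grip_width: 0.819
std [0.0004 0.0017 0.0003]
[ 0.63997667 -0.20616706  0.21978407] [-0.12  0.48  0.53  1.36 -0.24  1.37  1.72]
```

View pics/w3b.png

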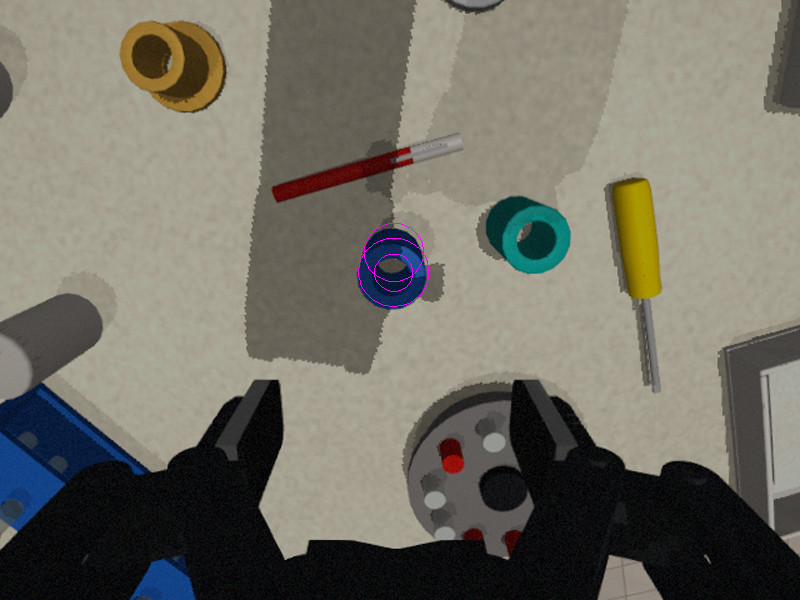

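The blue spacer sits under the tool at about (314,218) in the raw image. The teal one is at (425,191).

```bash
python3 -c "
from h import *
o,im=snap('w4.png');print(o['position'].tolist(),o['ee_rot'])
b,g,r=[im[...,i].astype(int) for i in range(3)]
m=((b>70)&(b>r+40)&(b>g+30)).astype(np.uint8)
crop(cv2.convertScaleAbs(im,alpha=1.6,beta=20),260,165,110,100,6,'w4c.png')"
```

```text
[0.6399583491545577, -0.20637000622704638, 0.2198582904910301] [1.26057474e-01 9.92022847e-01 3.84823710e-04 1.92082670e-04]
```

View pics/w4c.png

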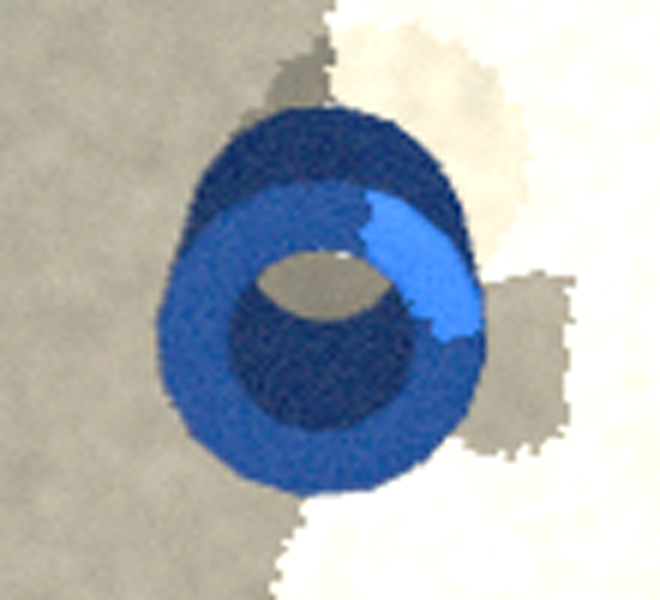

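```bash
python3 -c "
from h import *
o=manip.get_obs();o['position']=np.array([.63996,-.20637,.21986])
p=pix([[313.25,220.8]],.06,'wrist',o)[0];print(p)
totool([p[0],p[1],.029])"
```

```text
[ 0.64205825 -0.20985226  0.06      ]
clock 3.52 pos [ 0.6399 -0.2066  0.2199] tool xdir [-0.968  0.25  -0.   ] shift [-0.0028 -0.0027  0.1909] grip 0.825 F [ 0.8 -0.   0.3]
```

```bash
python3 -m handwheel '[[[-0.003,-0.003,0.06,0,0,0,0.065],[-0.003,-0.003,0.12,0,0,0,0.065],[-0.003,-0.003,0.155,0,0,0,0.065],[-0.003,-0.003,0.18,0,0,0,0.065],[-0.003,-0.003,0.192,0,0,0,0.065],[-0.003,-0.003,0.192,0,0,0,0.065]]]' 40; python3 -c "
from h import *
o,im=avg(4,'w5.png');print(o['position'],o['grip_width'],o['ft_force'])"
```

```text
clock: 4.28
position: [0.6417, -0.2112, 0.0274]
ee_rot: [0.127, 0.992, 0.0, -0.0]
ft_force: [-0.1, -0.0, 0.5]
grip_width: 0.764
std [0.0004 0.0002 0.0006]
[ 0.64228356 -0.21152741  0.02844298] 0.7629981717578815 [0.42730769 0.76884727 0.24995387]
```

View pics/w5.png

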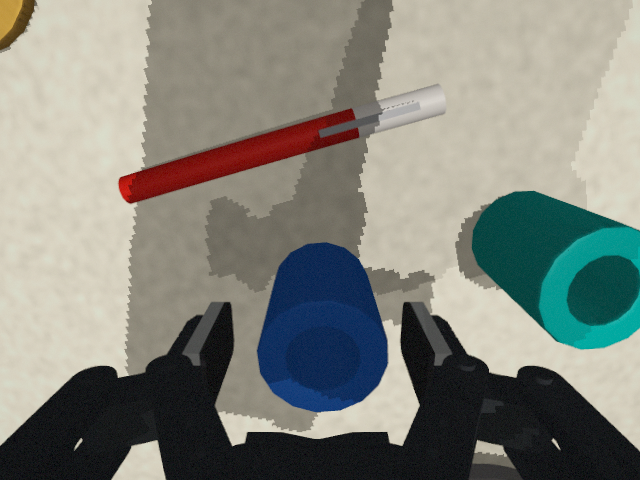

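The spacer (258–388 px) is between the pads (232 and 402 px). I'll close and lift a little.

```bash
python3 -m handwheel '[[[0,0,0,0,0,0,0.03],[0,0,0,0,0,0,0.03],[0,0,0,0,0,0,0.03],[0,0,0,0,0,0,0.03],[0,0,0,0,0,0,0.03],[0,0,-0.02,0,0,0,0.03],[0,0,-0.04,0,0,0,0.03]]]' 40; python3 -c "
from h import *
o,im=avg(4,'w6.png');print(o['position'],o['grip_width'],o['ft_force'],o['clock'])
totool([.5552,.1783,.24])"
```

```text
clock: 5.35
position: [0.6419, -0.2117, 0.0692]
ee_rot: [0.127, 0.992, -0.0, 0.0]
ft_force: [-0.7, -0.9, -0.9]
grip_width: 0.503
std [0.0007 0.0003 0.0013]
[ 0.64290682 -0.21207844  0.07064419] 0.5005662517176233 [-0.452325    0.21756496 -0.58480372] 5.5
clock 5.55 pos [ 0.6422 -0.2116  0.0683] tool xdir [-0.968  0.252 -0.001] shift [ 0.1822  0.3555 -0.1718] grip 0.499 F [-0.1  1.2 -1.1]
```

View pics/w6.png

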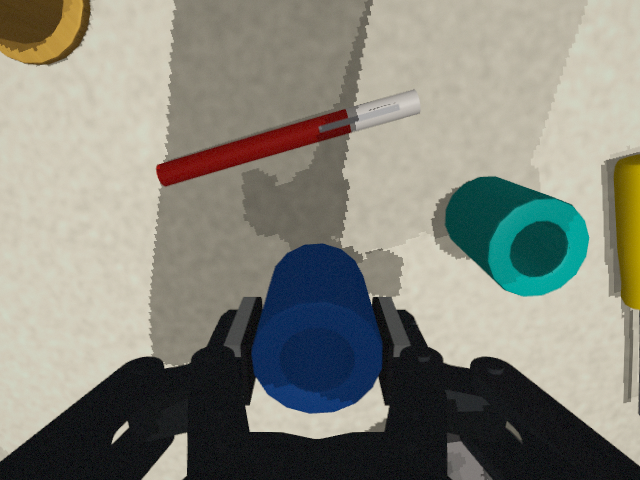

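```bash
cat >> h.py <<'E'
def intool(uv,zt):  # pixel -> tool coords at tool depth zt
    o={'position':np.zeros(3),'ee_rot':np.array([0,0,0,1.])};return pix(uv,zt,'wrist',o)[0]
E
python3 -c "
from h import *
im=cv2.imread('pics/w6.png')
print(intool([[316.5,357]],-.0316),intool([[315.5,358]],-.0316))
crop(cv2.convertScaleAbs(im,alpha=2.5,beta=20),240,230,160,190,3.5,'w6c.png')"
```

```text
[ 0.00198539 -0.00061259 -0.0316    ] [ 0.00160764 -0.00093717 -0.0316    ]
```

View pics/w6c.png

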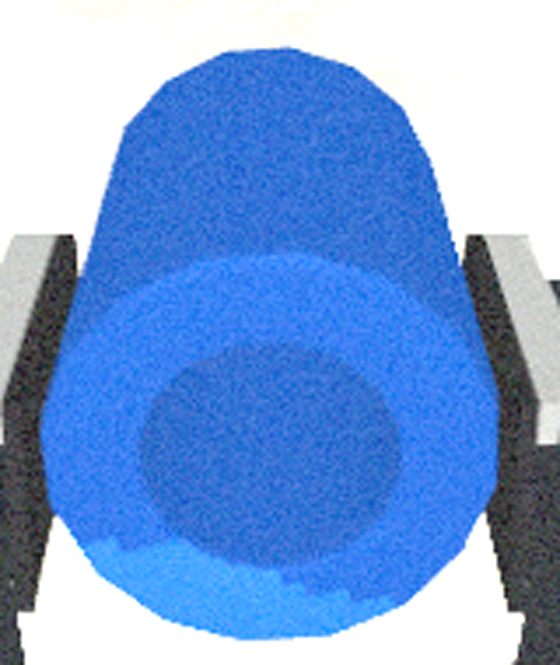

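```bash
python3 -m handwheel '[[[0,0,-0.06,0,0,0,0.03],[0.01,0.02,-0.12,0,0,0,0.03],[0.03,0.07,-0.167,0,0,0,0.03],[0.06,0.12,-0.167,0,0,0,0.03],[0.09,0.176,-0.167,0,0,0,0.03],[0.12,0.232,-0.167,0,0,0,0.03],[0.145,0.282,-0.167,0,0,0,0.03],[0.167,0.325,-0.167,0,0,0,0.03]]]' 40; python3 -c "
from h import *
totool([.5562,.1784,.235])"
```

```text
clock: 6.55
position: [0.5608, 0.1479, 0.234]
ee_rot: [0.126, 0.992, 0.0, -0.001]
ft_force: [1.4, -0.2, -0.5]
grip_width: 0.502
clock 6.55 pos [0.5608 0.1479 0.234 ] tool xdir [-0.968  0.25   0.001] shift [ 0.012   0.0283 -0.001 ] grip 0.502 F [ 1.4 -0.2 -0.5]
```

```bash
python3 -m handwheel '[[[0.006,0.015,-0.001,0,0,0,0.03],[0.012,0.028,-0.001,0,0,0,0.03],[0.012,0.028,-0.001,0,0,0,0.03],[0.012,0.028,-0.001,0,0,0,0.03]]]'; python3 -c "
from h import *
o,im=avg(8,'w7.png')
o,im=snap('w7.png');print(o['position'],o['ee_rot'])
im=cv2.convertScaleAbs(im,alpha=1.6,beta=20)
c=[.5552,.1783]
crop(im,0,0,640,480,1.25,'w7b.png',[circ(c,.030,.055,'wrist',o),circ(c,.004,.145,'wrist',o)])
totool([.5562,.1784,.235])"
```

```text
clock: 7.05
position: [0.558, 0.1734, 0.2355]
ee_rot: [0.128, 0.992, -0.0, 0.0]
ft_force: [0.1, -0.6, -1.1]
grip_width: 0.501
std [0.0001 0.0005 0.    ]
[0.55761171 0.17490245 0.23564232] [1.27231218e-01 9.91873084e-01 4.64593038e-05 2.58509551e-05]
clock 7.5 pos [0.5576 0.175  0.2356] tool xdir [-0.968  0.252 -0.   ] shift [0.0022 0.0029 0.0006] grip 0.503 F [ 0.2  0.6 -1.1]
```

View pics/w7b.png

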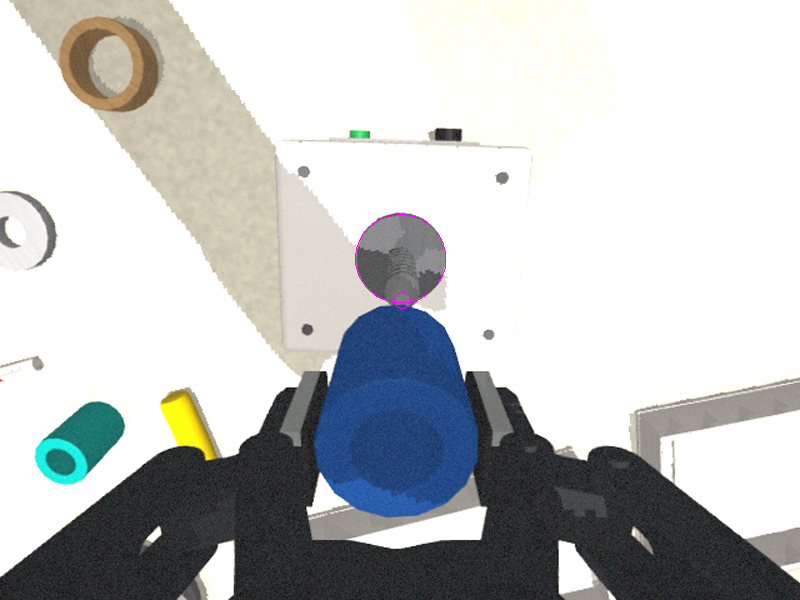

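```bash
python3 -m handwheel '[[[0.0022,0.0029,0.02,0,0,0,0.03],[0.0022,0.0029,0.04,0,0,0,0.03],[0.0022,0.0029,0.05,0,0,0,0.03],[0.0022,0.0029,0.05,0,0,0,0.03]]]'; python3 -c "
from h import *
o,im=avg(6,'w8.png');print(o['position'])
crop(cv2.convertScaleAbs(im,alpha=2,beta=20),220,150,200,270,2.2,'w8c.png')
totool([.5562,.1784,.0834])"
```

```text
clock: 8.0
position: [0.5559, 0.1784, 0.1853]
ee_rot: [0.127, 0.992, -0.0, -0.0]
ft_force: [0.6, 1.2, -0.4]
grip_width: 0.498
std [0.0002 0.0001 0.0004]
[0.5564178  0.17852844 0.18615678]
clock 8.3 pos [0.5564 0.1786 0.1863] tool xdir [-0.968  0.252 -0.001] shift [ 0.0003 -0.0003  0.1029] grip 0.501 F [ 0.6  0.3 -1.1]
```

View pics/w8c.png

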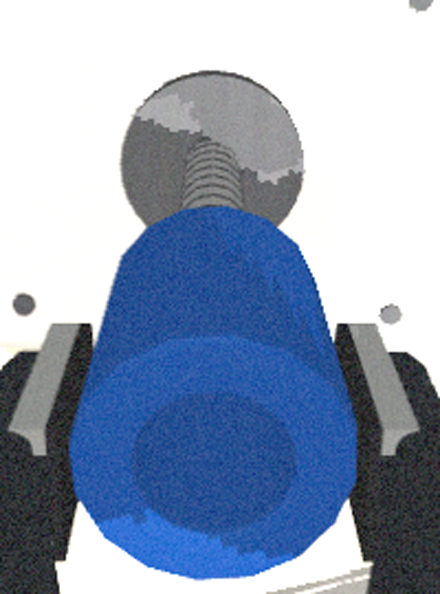

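```bash
python3 -m handwheel '[[[0,0,0.015,0,0,0,0.03],[0,0,0.03,0,0,0,0.03],[0,0,0.045,0,0,0,0.03],[0,0,0.06,0,0,0,0.03],[0,0,0.075,0,0,0,0.03],[0,0,0.085,0,0,0,0.03],[0,0,0.092,0,0,0,0.03],[0,0,0.095,0,0,0,0.03]]]'; python3 -c "
from h import *
totool([.5562,.1784,.0834])
s=manip.camera('scene');crop(s,300,260,160,150,4,'s1.png')
o,im=avg(3);totool([.5562,.1784,.0834])"
```

```text
clock: 9.3
position: [0.5562, 0.1785, 0.0903]
ee_rot: [0.127, 0.992, 0.0, -0.0]
ft_force: [0.0, 0.1, -0.8]
grip_width: 0.502
clock 9.3 pos [0.5562 0.1785 0.0903] tool xdir [-0.968  0.252  0.   ] shift [-0.     -0.0001  0.0069] grip 0.502 F [ 0.   0.1 -0.8]
std [0.0001 0.     0.0003]
clock 9.5 pos [0.5564 0.1786 0.091 ] tool xdir [-0.968  0.252 -0.   ] shift [ 0.0001 -0.0003  0.0076] grip 0.5 F [-0.3  0.3 -1.5]
```

View pics/s1.png

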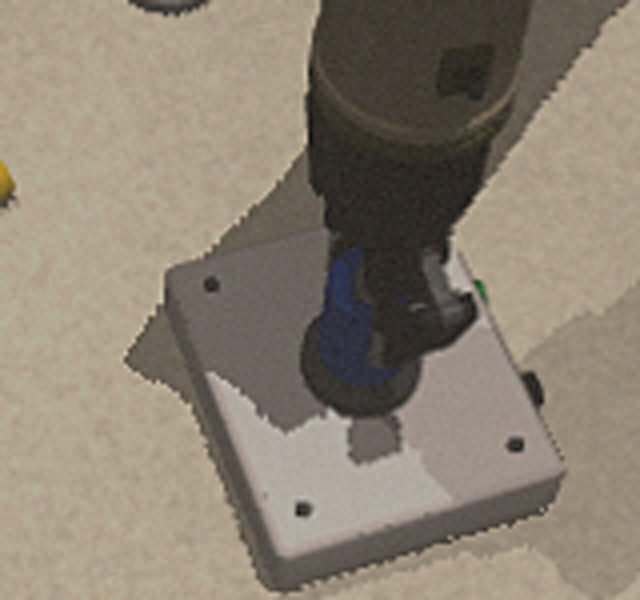

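The spacer is threaded on the spindle with no side force. Lowering the last 7 mm.

```bash
python3 -m handwheel '[[[0,0,0.003,0,0,0,0.03],[0,0,0.006,0,0,0,0.03],[0,0,0.007,0,0,0,0.03],[0,0,0.008,0,0,0,0.03],[0,0,0.008,0,0,0,0.03]]]'
```

```text
clock: 10.12
position: [0.5561, 0.1785, 0.0835]
ee_rot: [0.127, 0.992, 0.0, -0.0]
ft_force: [-5.2, -2.0, 10.4]
grip_width: 0.503
```

Contact at the expected height (10 N). Releasing and going up.

```bash
python3 -m handwheel '[[[0,0,0.007,0,0,0,0.07],[0,0,0.007,0,0,0,0.07],[0,0,0.007,0,0,0,0.07],[0,0,0.007,0,0,0,0.07],[0,0,-0.02,0,0,0,0.07],[0,0,-0.07,0,0,0,0.07],[0,0,-0.13,0,0,0,0.075],[0,0,-0.15,0,0,0,0.075]]]'; python3 -c "
from h import *
o,im=avg(5)
o,im=snap('w9.png')
c=[.5552,.1783]
crop(cv2.convertScaleAbs(im,alpha=1.6,beta=20),200,130,240,180,3.3,'w9c.png',[circ(c,.022,.115,'wrist',o),circ(c,.022,.055,'wrist',o)])
totool([.4675,-.107,.2])"
```

```text
clock: 11.12
position: [0.5576, 0.1787, 0.2369]
ee_rot: [0.127, 0.992, 0.002, 0.002]
ft_force: [-0.4, 0.2, -0.0]
grip_width: 0.878
std [0.0007 0.0002 0.0022]
clock 11.43 pos [0.5555 0.1783 0.231 ] tool xdir [-0.968  0.252  0.002] shift [ 0.0132 -0.2982  0.0315] grip 0.879 F [0.4 0.6 0.3]
```

View pics/w9c.png

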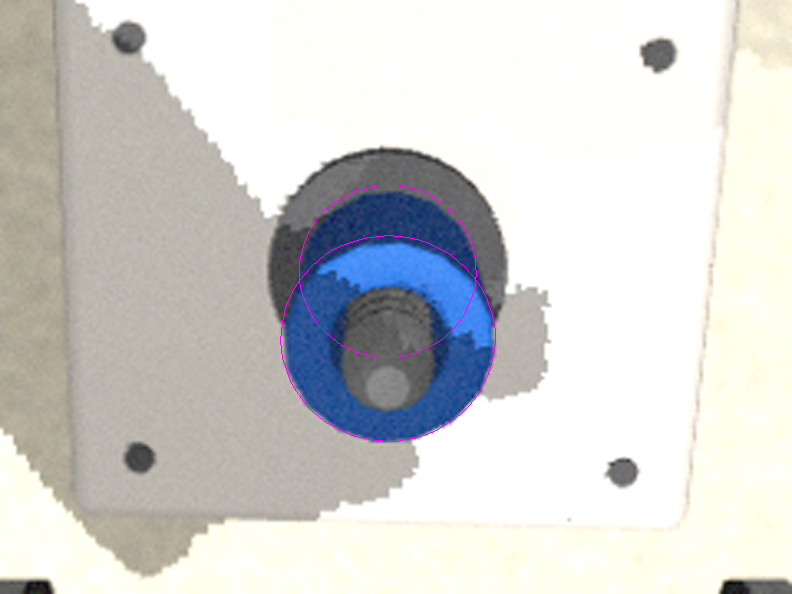

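The spacer is seated, centred and upright around the spindle. Next, the washer.

```bash
python3 -m handwheel '[[[0.003,-0.055,0,0,0,0,0.08],[0.006,-0.115,0,0,0,0,0.08],[0.009,-0.175,0.02,0,0,0,0.08],[0.011,-0.235,0.03,0,0,0,0.08],[0.013,-0.285,0.03,0,0,0,0.08],[0.013,-0.298,0.03,0,0,0,0.08],[0.013,-0.298,0.03,0,0,0,0.08]]]'; python3 -c "
from h import *
o,im=avg(6)
o,im=snap('w10.png');print(o['position'].tolist(),o['ee_rot'].tolist())
c=[.4675,-.107]
crop(cv2.convertScaleAbs(im,alpha=1.3,beta=10),0,0,640,480,1.25,'w10b.png',[circ(c,.031,.012,'wrist',o),circ(c,.012,.012,'wrist',o)])
totool([.4675,-.107,.2])"
```

```text
clock: 12.3
position: [0.4682, -0.1067, 0.202]
ee_rot: [0.128, 0.992, 0.0, -0.0]
ft_force: [-0.0, 1.4, 0.0]
grip_width: 0.938
std [0.0002 0.0006 0.0001]
[0.46874680933165863, -0.10548982424145262, 0.2024093927948421] [0.12607130647468928, 0.9920211642659623, -6.576402833407313e-05, -0.0001760887904078034]
clock 12.65 pos [ 0.4687 -0.1057  0.2025] tool xdir [-0.968  0.251  0.   ] shift [ 0.0008 -0.0015  0.0025] grip 0.938 F [-0.2 -0.7 -0.5]
```

View pics/w10b.png

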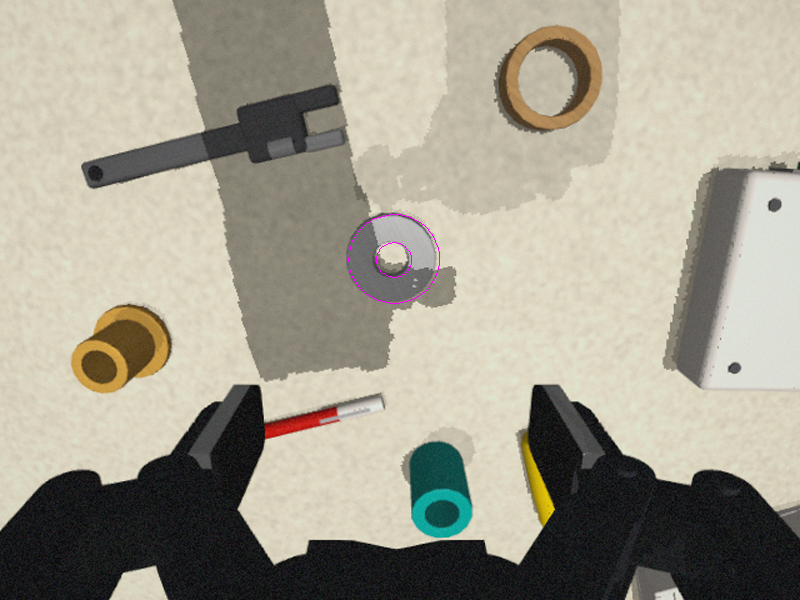

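```bash
python3 -c "
from h import *
im=cv2.imread('pics/w10.png')
crop(cv2.convertScaleAbs(im,alpha=1.2,beta=0),265,160,100,90,6,'w10c.png')"
```

```text
(no output)
```

View pics/w10c.png

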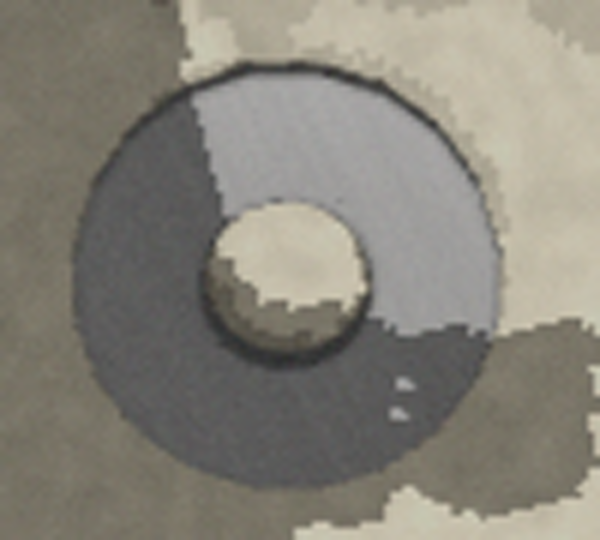

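```bash
python3 -c "
from h import *
o=manip.get_obs();o['position']=np.array([0.46875,-0.10549,0.20241]);o['ee_rot']=np.array([.1266,.99195,0,0])
p=pix([[312.4,206.4]],.012,'wrist',o)[0];print(p)
totool([p[0],p[1],.03])"
```

```text
[ 0.46600914 -0.10877027  0.012     ]
clock 12.65 pos [ 0.4687 -0.1057  0.2025] tool xdir [-0.968  0.251  0.   ] shift [ 0.0018 -0.0036  0.1725] grip 0.938 F [-0.2 -0.7 -0.5]
```

```bash
python3 - <<'E'
from h import *
def dep(u1,u2,v,w):
    best=min(np.arange(-.06,.03,.0005),key=lambda z:abs(intool([[u2,v]],z)[1]-intool([[u1,v]],z)[1]-w));return best,intool([[u1,v]],best),intool([[u2,v]],best)
print(dep(263,372,297,.0427)); print(dep(203,432,311,.0854)); print(dep(232,402,303,.065))
E
python3 -m handwheel '[[[0.002,-0.0036,0.06,0,0,0,0.08],[0.002,-0.0036,0.12,0,0,0,0.075],[0.002,-0.0036,0.15,0,0,0,0.075],[0.002,-0.0036,0.17,0,0,0,0.075],[0.002,-0.0036,0.18,0,0,0,0.075],[0.002,-0.0036,0.18,0,0,0,0.075]]]'; python3 -c "
from h import *
o,im=avg(4,'w11.png');totool([.466,-.1088,.0])"
```

```text
(np.float64(-0.0009999999999999454), array([ 0.00871663, -0.02149405, -0.001     ]), array([ 0.00863024,  0.02115265, -0.001     ]))
(np.float64(-0.009999999999999953), array([ 0.0072535 , -0.04283164, -0.01      ]), array([ 0.00707371,  0.04246649, -0.01      ]))
(np.float64(-0.004999999999999949), array([ 0.00809343, -0.03291191, -0.005     ]), array([ 0.00796107,  0.03217415, -0.005     ]))
clock: 13.4
position: [0.4655, -0.1094, 0.0224]
ee_rot: [0.127, 0.992, -0.0, -0.0]
ft_force: [0.2, -0.1, 0.4]
grip_width: 0.878
std [0.0003 0.0001 0.0004]
clock 13.6 pos [ 0.4663 -0.1095  0.0234] tool xdir [-0.968  0.252 -0.001] shift [0.0005 0.0006 0.0234] grip 0.883 F [-0.3 -0.3 -0.4]
```

View pics/w11.png

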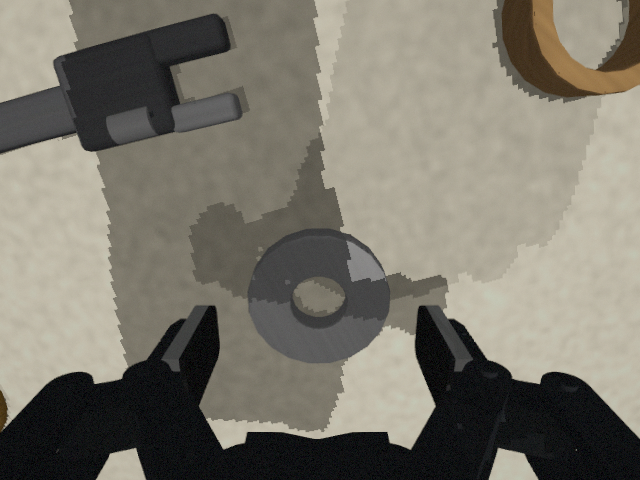

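```bash
python3 -m handwheel '[[[0,0,0.012,0,0,0,0.07],[0,0,0.02,0,0,0,0.07],[0,0,0.024,0,0,0,0.07],[0,0,0.025,0,0,0,0.07],[0,0,0.025,0,0,0,0.07]]]' 60; python3 -c "
from h import *
o,im=avg(3);totool([.466,-.1088,.0])"
```

```text
clock: 14.22
position: [0.4657, -0.1096, -0.0024]
ee_rot: [0.127, 0.992, 0.0, 0.0]
ft_force: [0.9, 0.9, -0.1]
grip_width: 0.819
std [0.     0.     0.0001]
clock 14.38 pos [ 0.4658 -0.1096 -0.0022] tool xdir [-0.968  0.252 -0.   ] shift [-0.      0.0008 -0.0022] grip 0.822 F [0.3 0.2 0. ]
```

```bash
python3 -m handwheel '[[[0,0,0,0,0,0,0.05],[0,0,0,0,0,0,0.05],[0,0,0,0,0,0,0.05],[0,0,0,0,0,0,0.05],[0,0,-0.01,0,0,0,0.05],[0,0,-0.03,0,0,0,0.05],[0,0,-0.05,0,0,0,0.05],[0,0,-0.05,0,0,0,0.05]]]' 60; python3 -c "
from h import *
o,im=avg(4,'w12.png');totool([.5552,.1783,.2])
crop(cv2.convertScaleAbs(im,alpha=1.6,beta=20),160,180,320,260,2.4,'w12c.png')"
```

```text
clock: 15.38
position: [0.4666, -0.1096, 0.0488]
ee_rot: [0.127, 0.992, 0.0, 0.001]
ft_force: [-0.3, 0.4, -2.0]
grip_width: 0.687
std [0.0006 0.0001 0.0007]
clock 15.57 pos [ 0.465  -0.1095  0.0468] tool xdir [-0.968  0.252  0.001] shift [-0.0146  0.3012 -0.1533] grip 0.69 F [ 0.5  0.5 -1.8]
```

View pics/w12c.png

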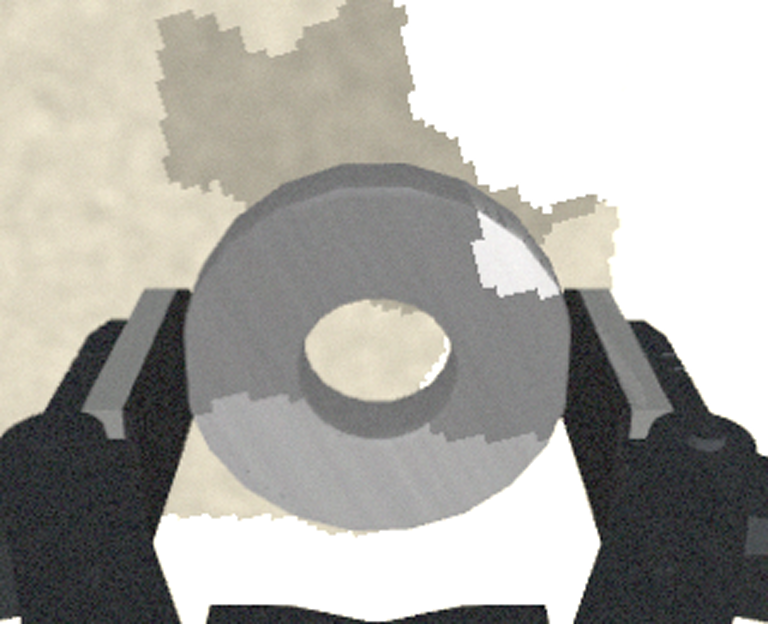

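```bash
python3 -c "
from h import *
print(intool([[317.4,329.9]],-.0142),intool([[317.4,328.9]],-.0142))
a=np.linspace(0,6.28,60)
o={'position':np.zeros(3),'ee_rot':np.array([0,0,0,1.])}
im=cv2.convertScaleAbs(cv2.imread('pics/w12.png'),alpha=1.6,beta=20)
crop(im,160,180,320,260,2.4,'w12d.png',[circ([0,0],.031,-.0142,'wrist',o),circ([0,0],.012,-.0142,'wrist',o)])"
```

```text
[ 0.00181327 -0.00026382 -0.0142    ] [ 0.00222739 -0.00026356 -0.0142    ]
```

View pics/w12d.png

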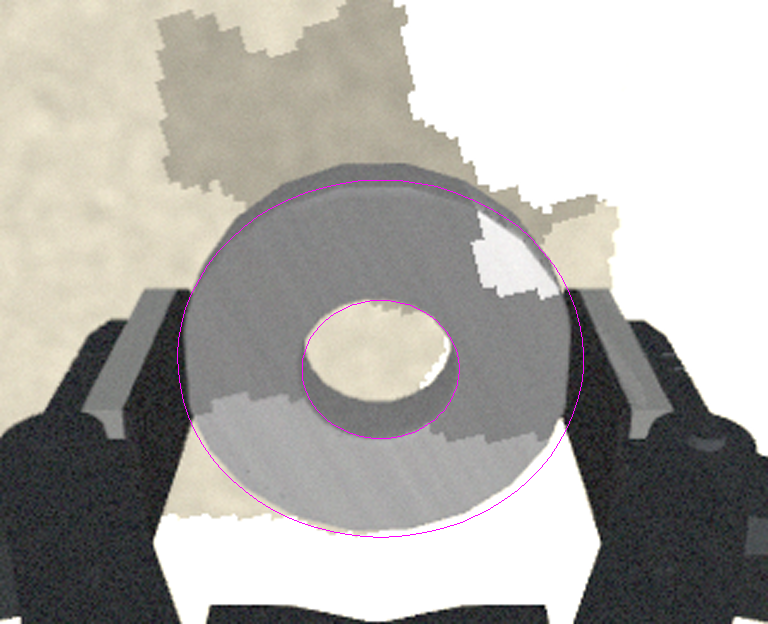

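```bash
python3 -m handwheel '[[[0,0,-0.05,0,0,0,0.05],[0,0.03,-0.1,0,0,0,0.05],[-0.004,0.08,-0.135,0,0,0,0.05],[-0.007,0.135,-0.155,0,0,0,0.05],[-0.01,0.19,-0.155,0,0,0,0.05],[-0.012,0.24,-0.155,0,0,0,0.05],[-0.014,0.28,-0.155,0,0,0,0.05],[-0.015,0.301,-0.155,0,0,0,0.05]]]' 60; python3 -c "
from h import *
o,im=avg(10)
o,im=snap('w13.png');totool([.5553,.1784,.16])
c=[.5552,.1783]
crop(cv2.convertScaleAbs(im,alpha=1.6,beta=20),160,130,320,260,2.4,'w13c.png',[circ(c,.022,.115,'wrist',o),circ(c,.004,.145,'wrist',o)])"
```

```text
clock: 16.58
position: [0.5557, 0.1801, 0.2012]
ee_rot: [0.126, 0.992, -0.0, -0.001]
ft_force: [0.1, 0.2, -2.6]
grip_width: 0.691
std [0.0001 0.002  0.0006]
clock 17.12 pos [0.556  0.1773 0.2028] tool xdir [-0.967  0.253 -0.   ] shift [0.001  0.0009 0.0428] grip 0.688 F [ 0.5  0.1 -1.3]
```

View pics/w13c.png

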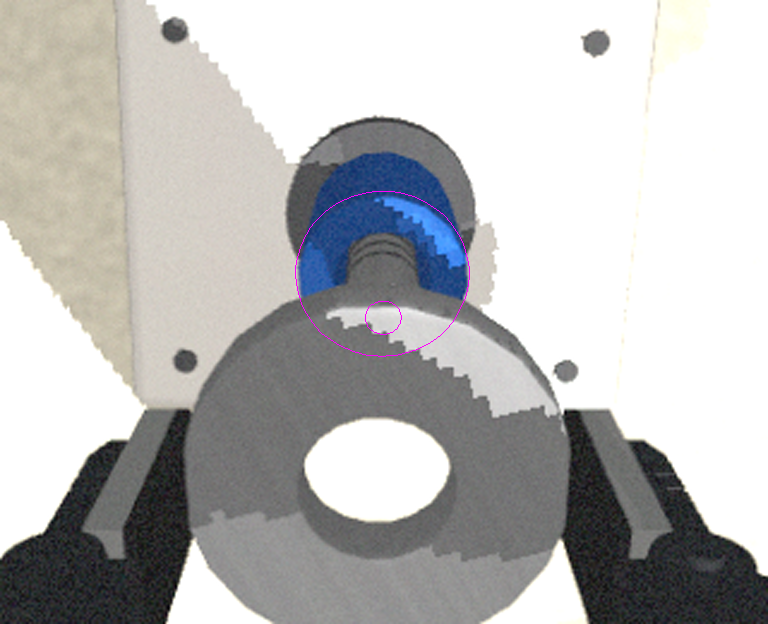

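Aligned with the spindle. Lowering to just above the tip, then checking.

```bash
python3 -m handwheel '[[[0.001,0.001,0.02,0,0,0,0.05],[0.001,0.001,0.04,0,0,0,0.05],[0.001,0.001,0.05,0,0,0,0.05],[0.001,0.001,0.05,0,0,0,0.05]]]'; python3 -c "
from h import *
o,im=avg(6)
o,im=snap('w14.png');totool([.5553,.1784,.1128])
c=[.5552,.1783]
crop(cv2.convertScaleAbs(im,alpha=1.6,beta=20),160,130,320,260,2.4,'w14c.png',[circ(c,.004,.145,'wrist',o)])"
```

```text
clock: 17.62
position: [0.555, 0.1789, 0.1523]
ee_rot: [0.127, 0.992, -0.0, -0.0]
ft_force: [-0.3, 0.7, -1.9]
grip_width: 0.686
std [0.0003 0.0001 0.0004]
clock 17.98 pos [0.5555 0.1792 0.1531] tool xdir [-0.968  0.252 -0.001] shift [ 0.     -0.0009  0.0403] grip 0.689 F [-0.5 -0.2 -2.1]
```

View pics/w14c.png

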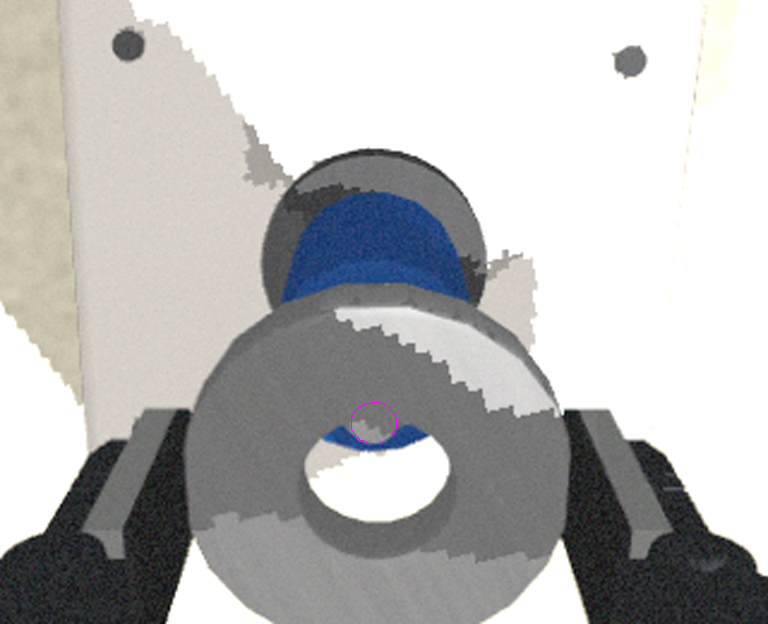

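```bash
python3 -m handwheel '[[[0,-0.001,0.006,0,0,0,0.05],[0,-0.001,0.014,0,0,0,0.05],[0,-0.001,0.022,0,0,0,0.05],[0,-0.001,0.028,0,0,0,0.05],[0,-0.001,0.032,0,0,0,0.05],[0,-0.001,0.034,0,0,0,0.05],[0,-0.001,0.034,0,0,0,0.05]]]'; python3 -c "
from h import *
o,im=avg(3,'w15.png');totool([.5553,.1784,.1128])
crop(cv2.convertScaleAbs(im,alpha=1.6,beta=20),160,130,320,260,2.4,'w15c.png')"
```

```text
clock: 18.85
position: [0.5551, 0.1782, 0.1186]
ee_rot: [0.127, 0.992, 0.0, 0.0]
ft_force: [0.1, -0.9, -2.0]
grip_width: 0.688
std [0.     0.     0.0001]
clock 19.0 pos [0.5552 0.1782 0.1189] tool xdir [-0.968  0.252 -0.   ] shift [-0.0001  0.0002  0.0061] grip 0.69 F [-0.1  0.1 -1. ]
```

View pics/w15c.png

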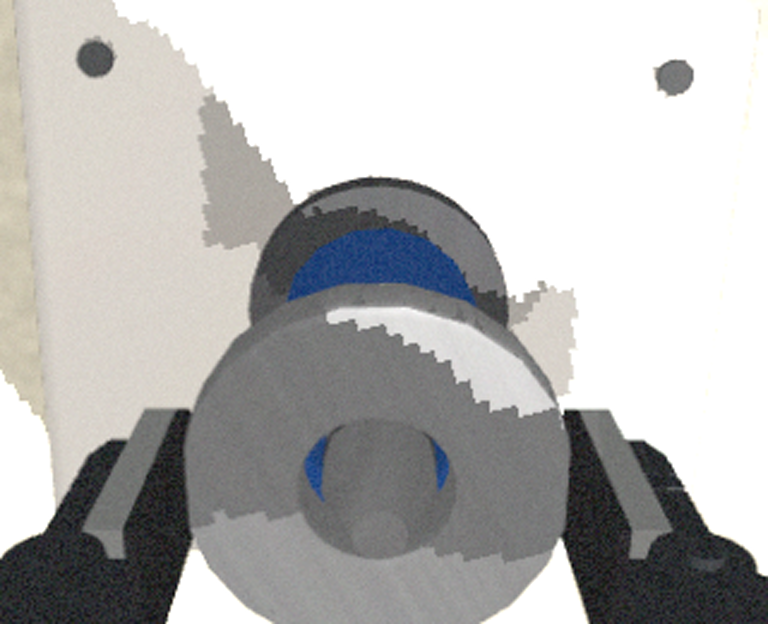

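Threaded and centred. Lowering the last 6 mm to contact.

```bash
python3 -m handwheel '[[[0,0,0.003,0,0,0,0.05],[0,0,0.005,0,0,0,0.05],[0,0,0.006,0,0,0,0.05],[0,0,0.0065,0,0,0,0.05],[0,0,0.0065,0,0,0,0.05]]]'
```

```text
clock: 19.62
position: [0.5557, 0.1781, 0.1139]
ee_rot: [0.127, 0.992, 0.001, 0.001]
ft_force: [-5.0, -2.2, 14.1]
grip_width: 0.69
```

```bash
python3 -m handwheel '[[[0,0,0.006,0,0,0,0.08],[0,0,0.006,0,0,0,0.08],[0,0,0.006,0,0,0,0.08],[0,0,0.006,0,0,0,0.08],[0,0,-0.015,0,0,0,0.08],[0,0,-0.06,0,0,0,0.08],[0,0,-0.1,0,0,0,0.08],[0,0,-0.11,0,0,0,0.08]]]'; python3 -c "
from h import *
o,im=avg(5)
o,im=snap('w16.png')
c=[.5552,.1783]
crop(cv2.convertScaleAbs(im,alpha=1.6,beta=20),200,130,240,180,3.3,'w16c.png',[circ(c,.031,.127,'wrist',o),circ(c,.022,.055,'wrist',o)])
totool([.4795,-.309,.21])"
```

```text
clock: 20.62
position: [0.5562, 0.1784, 0.225]
ee_rot: [0.127, 0.992, 0.001, 0.002]
ft_force: [0.0, 0.5, 0.6]
grip_width: 0.934
std [0.0006 0.0001 0.0016]
clock 20.93 pos [0.5544 0.178  0.2206] tool xdir [-0.968  0.252  0.002] shift [-0.0503 -0.4901  0.0112] grip 0.937 F [ 0.4 -0.2 -0.1]
```

View pics/w16c.png

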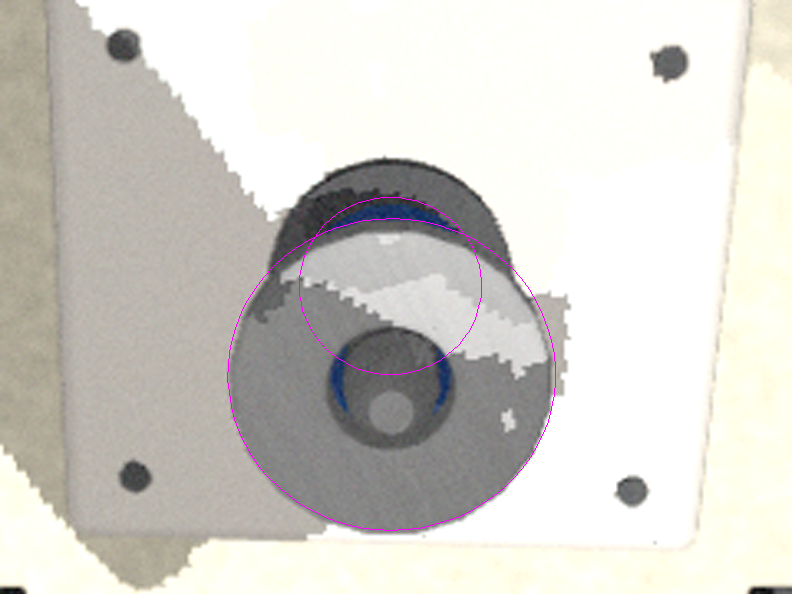

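The washer is flat and concentric on the spacer. Next, the bushing.

```bash
python3 -m handwheel '[[[-0.006,-0.055,0,0,0,0,0.075],[-0.012,-0.117,0,0,0,0,0.075],[-0.018,-0.179,0,0,0,0,0.075],[-0.025,-0.24,0,0,0,0,0.07],[-0.031,-0.302,0.01,0,0,0,0.07],[-0.038,-0.364,0.01,0,0,0,0.07],[-0.044,-0.425,0.01,0,0,0,0.07],[-0.05,-0.475,0.01,0,0,0,0.07]]]'; python3 -m handwheel '[[[0,-0.015,0,0,0,0,0.07],[0,-0.015,0,0,0,0,0.07]]]'; python3 -c "
from h import *
o,im=avg(6)
o,im=snap('w17.png');print(o['position'].tolist(),o['ee_rot'].tolist(),o['joint_pos'].round(2))
c=[.4795,-.309]
crop(cv2.convertScaleAbs(im,alpha=1.3,beta=10),0,0,640,480,1.25,'w17b.png',[circ(c,.029,.008,'wrist',o),circ(c,.02,.05,'wrist',o)])
crop(cv2.convertScaleAbs(im,alpha=1.3,beta=10),260,160,110,95,6,'w17c.png')
totool([.4795,-.309,.2])"
```

```text
clock: 21.92
position: [0.4824, -0.2964, 0.2113]
ee_rot: [0.128, 0.992, -0.0, -0.001]
ft_force: [1.2, 1.2, 0.3]
grip_width: 0.826
clock: 22.18
position: [0.4793, -0.3088, 0.2113]
ee_rot: [0.128, 0.992, 0.0, -0.001]
ft_force: [0.8, 0.5, -0.7]
grip_width: 0.82
std [0.0005 0.0008 0.0002]
[0.4805660922935044, -0.30721150725453883, 0.2120595032027111] [0.12596223449570793, 0.9920349799379868, 0.0003295048652390667, 7.407314070668005e-05] [-0.14  0.26  0.74  1.67 -0.19  1.28  1.96]
clock 22.52 pos [ 0.4804 -0.3075  0.2121] tool xdir [-0.968  0.25  -0.   ] shift [ 0.0005 -0.0017  0.0121] grip 0.819 F [-0.4 -0.4 -0.3]
```

View pics/w17b.png

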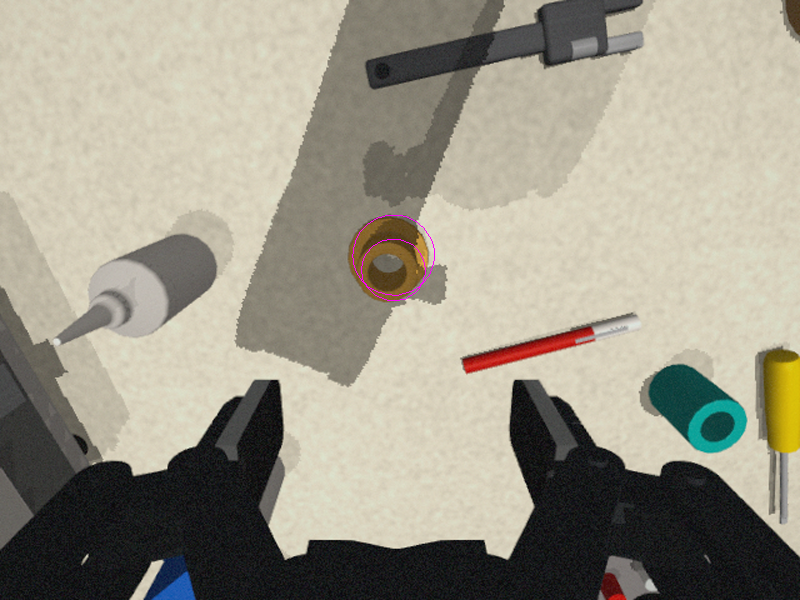

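View pics/w17c.png

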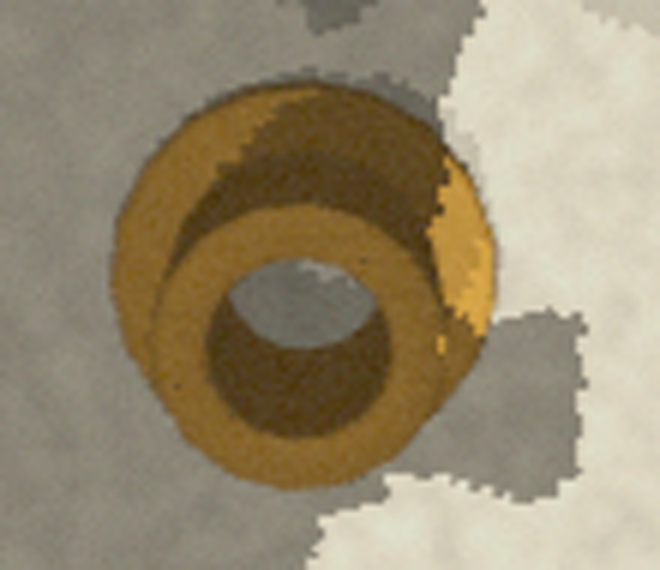

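```bash
python3 -c "
from h import *
o=manip.get_obs();o['position']=np.array([0.48057,-0.30721,.21206]);o['ee_rot']=np.array([.1266,.99195,0,0])
p=pix([[309.4,217.5]],.05,'wrist',o)[0];print(p)
print('bottle shoulder edge',pix([[215/1.25,250/1.25]],.0,'wrist',o))
totool([p[0],p[1],.018])"
```

```text
[ 0.47977748 -0.31319527  0.05      ]
bottle shoulder edge [[ 0.44411445 -0.43426011  0.        ]]
clock 22.52 pos [ 0.4804 -0.3075  0.2121] tool xdir [-0.968  0.25  -0.   ] shift [-0.0008 -0.0058  0.1941] grip 0.819 F [-0.4 -0.4 -0.3]
```

```bash
python3 -m handwheel '[[[-0.001,-0.006,0.03,0,0,0,0.065],[-0.001,-0.006,0.09,0,0,0,0.065],[-0.001,-0.006,0.14,0,0,0,0.065],[-0.001,-0.006,0.175,0,0,0,0.065],[-0.001,-0.006,0.192,0,0,0,0.065],[-0.001,-0.006,0.194,0,0,0,0.065]]]' 70; python3 -c "
from h import *
o,im=avg(6)
o,im=snap('w18.png');totool([.4798,-.3132,.018])"
```

```text
clock: 23.28
position: [0.4793, -0.3144, 0.0178]
ee_rot: [0.127, 0.992, 0.0, -0.0]
ft_force: [-0.1, 0.2, 1.5]
grip_width: 0.76
std [0.0003 0.0003 0.0006]
clock 23.62 pos [ 0.4799 -0.3148  0.019 ] tool xdir [-0.968  0.252 -0.001] shift [0.0005 0.0015 0.001 ] grip 0.762 F [ 1.  -0.   0.9]
```

View pics/w18.png

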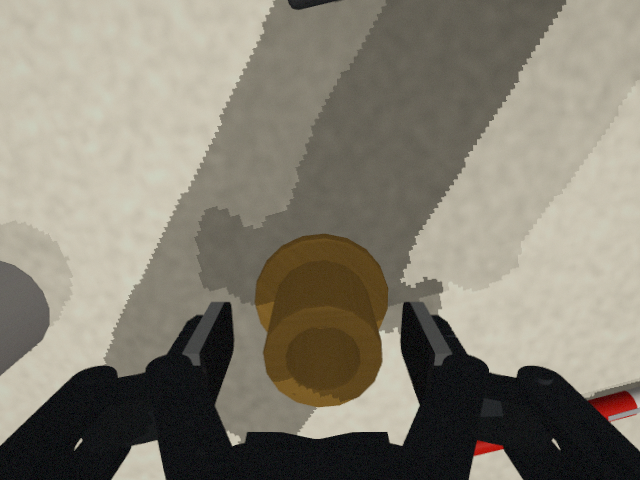

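The bushing is between the pads and slightly right, as predicted (1.5 mm). Shifting, closing and lifting.

```bash
python3 -m handwheel '[[[0.0005,0.0015,0,0,0,0,0.03],[0.0005,0.0015,0,0,0,0,0.03],[0.0005,0.0015,0,0,0,0,0.03],[0.0005,0.0015,0,0,0,0,0.03],[0.0005,0.0015,0,0,0,0,0.03],[0.0005,0.0015,-0.01,0,0,0,0.03],[0.0005,0.0015,-0.03,0,0,0,0.03],[0.0005,0.0015,-0.03,0,0,0,0.03]]]' 70; python3 -c "
from h import *
o,im=avg(6,'w19.png');totool([.5552,.1783,.27])
o={'position':np.zeros(3),'ee_rot':np.array([0,0,0,1.])}
crop(cv2.convertScaleAbs(im,alpha=2,beta=20),180,220,280,220,2.8,'w19c.png',[circ([0,0],.02,-.031,'wrist',o),circ([0,0],.012,-.031,'wrist',o),circ([0,0],.029,.011,'wrist',o)])"
```

```text
clock: 24.62
position: [0.4804, -0.3138, 0.0502]
ee_rot: [0.127, 0.992, -0.0, 0.002]
ft_force: [-0.1, -0.4, -2.3]
grip_width: 0.448
std [0.0005 0.0004 0.0009]
clock 24.93 pos [ 0.479  -0.3129  0.0476] tool xdir [-0.968  0.252  0.001] shift [ 0.0502  0.4946 -0.2223] grip 0.442 F [ 1.   0.9 -3.5]
```

View pics/w19c.png

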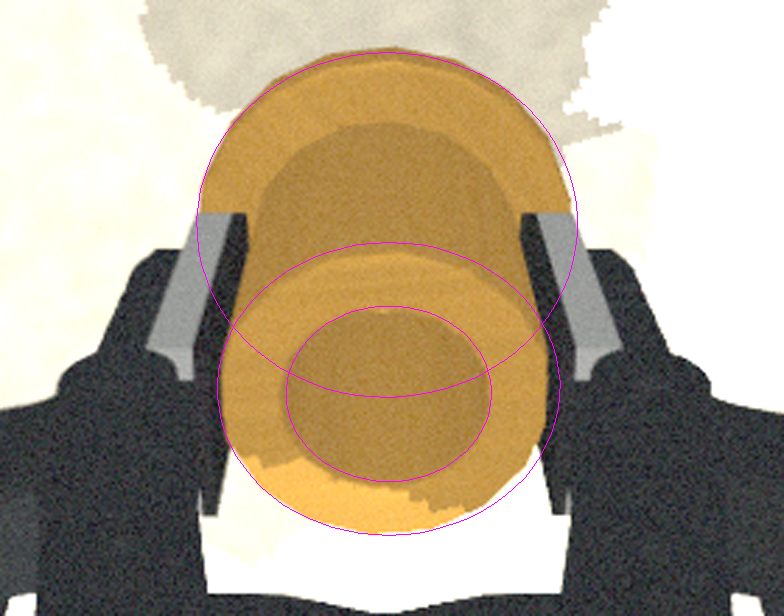

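```bash
python3 -m handwheel '[[[0,0.01,-0.055,0,0,0,0.03],[0.003,0.04,-0.105,0,0,0,0.03],[0.008,0.08,-0.15,0,0,0,0.03],[0.013,0.135,-0.172,0,0,0,0.03],[0.019,0.195,-0.172,0,0,0,0.03],[0.025,0.255,-0.172,0,0,0,0.03],[0.031,0.315,-0.172,0,0,0,0.03],[0.037,0.375,-0.172,0,0,0,0.03]]]' 70; python3 -c "
from h import *
totool([.5552,.1786,.22])"
```

```text
clock: 25.92
position: [0.5378, 0.0609, 0.2199]
ee_rot: [0.127, 0.992, 0.0, -0.0]
ft_force: [-0.1, -0.1, -2.4]
grip_width: 0.442
clock 25.93 pos [0.5378 0.0609 0.2199] tool xdir [-0.968  0.252  0.   ] shift [ 0.0129  0.1182 -0.    ] grip 0.442 F [-0.1 -0.1 -2.4]
```

```bash
python3 -m handwheel '[[[0.005,0.045,0,0,0,0,0.03],[0.009,0.085,0,0,0,0,0.03],[0.012,0.107,0,0,0,0,0.03],[0.013,0.116,0,0,0,0,0.03],[0.013,0.118,0,0,0,0,0.03]]]'; python3 -c "
from h import *
o,im=avg(8)
o,im=snap('w20.png');totool([.5552,.1786,.146])
c=[.5552,.1783]
crop(cv2.convertScaleAbs(im,alpha=1.8,beta=20),160,130,320,260,2.4,'w20c.png',[circ(c,.031,.127,'wrist',o),circ(c,.004,.145,'wrist',o)])"
```

```text
clock: 26.55
position: [0.5553, 0.1755, 0.22]
ee_rot: [0.128, 0.992, -0.0, -0.0]
ft_force: [0.3, -0.1, -3.4]
grip_width: 0.447
std [0.0001 0.0003 0.0001]
clock 27.0 pos [0.5552 0.1762 0.2202] tool xdir [-0.968  0.253 -0.   ] shift [0.0006 0.0023 0.0742] grip 0.446 F [-0.5 -0.7 -3.2]
```

View pics/w20c.png

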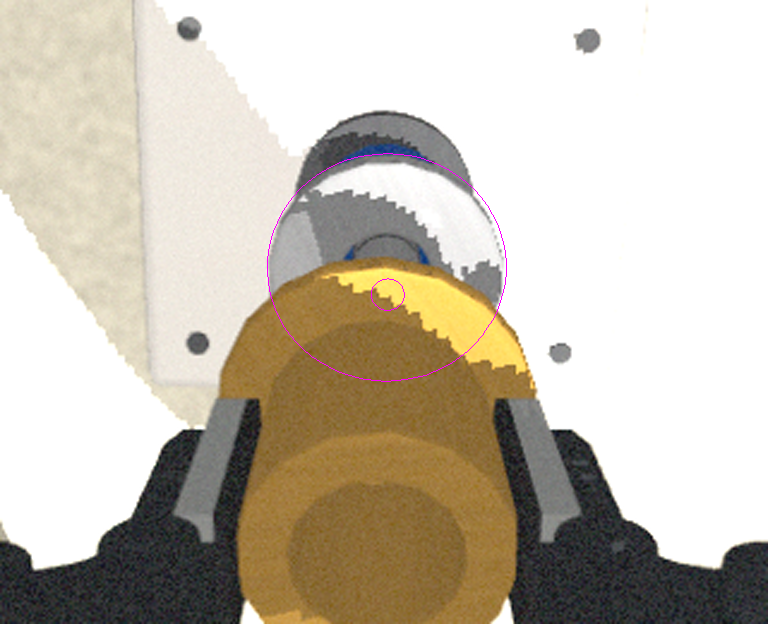

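```bash
python3 -m handwheel '[[[0.0005,0.0023,0.02,0,0,0,0.03],[0.0005,0.0023,0.038,0,0,0,0.03],[0.0005,0.0023,0.048,0,0,0,0.03],[0.0005,0.0023,0.048,0,0,0,0.03]]]'; python3 -c "
from h import *
o,im=avg(6)
totool([.5552,.1786,.146])"
```

```text
clock: 27.5
position: [0.5549, 0.1787, 0.1714]
ee_rot: [0.127, 0.992, -0.0, -0.001]
ft_force: [-0.3, 0.1, -3.1]
grip_width: 0.449
std [0.0003 0.0001 0.0005]
clock 27.8 pos [0.5555 0.179  0.1727] tool xdir [-0.968  0.252 -0.001] shift [ 0.0002 -0.0005  0.0267] grip 0.445 F [-0.3 -0.3 -2.8]
```

```bash
python3 -m handwheel '[[[0,-0.0005,0.006,0,0,0,0.03],[0,-0.0005,0.012,0,0,0,0.03],[0,-0.0005,0.017,0,0,0,0.03],[0,-0.0005,0.02,0,0,0,0.03],[0,-0.0005,0.021,0,0,0,0.03],[0,-0.0005,0.021,0,0,0,0.03]]]'; python3 -c "
from h import *
o,im=avg(3,'w21.png');totool([.5552,.1786,.146])
crop(cv2.convertScaleAbs(im,alpha=1.8,beta=20),160,130,320,260,2.4,'w21c.png')
crop(manip.camera('scene'),300,260,160,150,4,'s2.png')"
```

```text
clock: 28.55
position: [0.5551, 0.1785, 0.1511]
ee_rot: [0.127, 0.992, 0.0, 0.0]
ft_force: [0.2, -0.8, -3.7]
grip_width: 0.443
std [0.     0.     0.0001]
clock 28.7 pos [0.5552 0.1785 0.1513] tool xdir [-0.968  0.252 -0.   ] shift [0.     0.0001 0.0053] grip 0.441 F [ 0.4  1.  -2.8]
```

View pics/w21c.png

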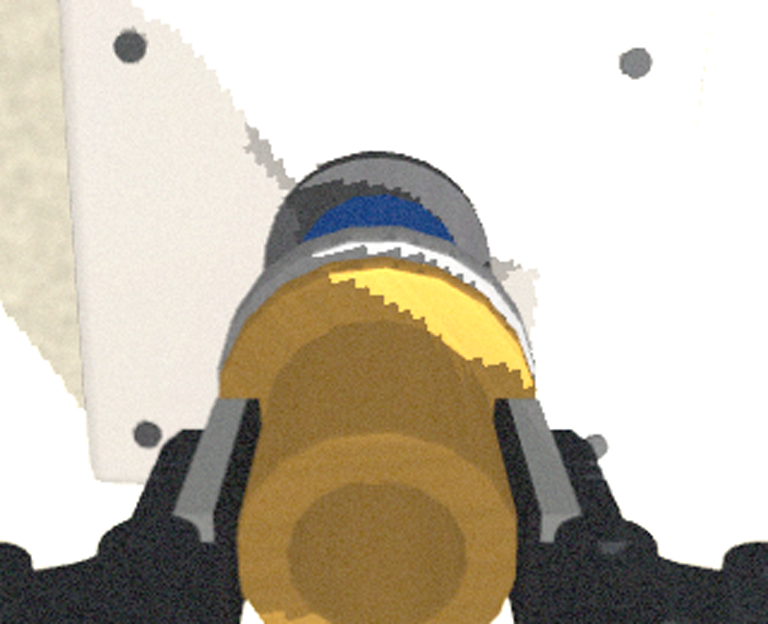

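View pics/s2.png

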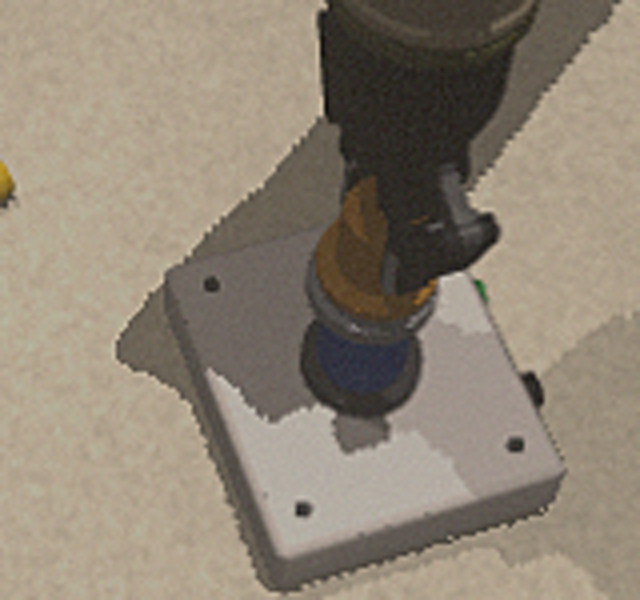

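Threaded past the tip with no extra force. Lowering the final 5 mm.

```bash
python3 -m handwheel '[[[0,0,0.003,0,0,0,0.03],[0,0,0.0045,0,0,0,0.03],[0,0,0.0055,0,0,0,0.03],[0,0,0.006,0,0,0,0.03],[0,0,0.006,0,0,0,0.03]]]'
```

```text
clock: 29.38
position: [0.5553, 0.1784, 0.1457]
ee_rot: [0.127, 0.992, 0.0, 0.0]
ft_force: [-2.5, -1.4, 5.8]
grip_width: 0.447
```

```bash
python3 -m handwheel '[[[0,0,0.006,0,0,0,0.07],[0,0,0.006,0,0,0,0.07],[0,0,0.006,0,0,0,0.07],[0,0,0.006,0,0,0,0.07],[0,0,-0.015,0,0,0,0.07],[0,0,-0.06,0,0,0,0.07],[0,0,-0.1,0,0,0,0.07],[0,0,-0.11,0,0,0,0.07]]]'; python3 -c "
from h import *
o,im=avg(6)
o,im=snap('w22.png');totool([.5552,.1783,.3])
c=[.5552,.1783]
crop(cv2.convertScaleAbs(im,alpha=1.6,beta=20),180,130,270,200,2.9,'w22c.png',[circ(c,.029,.135,'wrist',o),circ(c,.02,.177,'wrist',o)])
crop(manip.camera('scene'),300,260,160,150,4,'s3.png')"
```

```text
clock: 30.38
position: [0.5562, 0.1787, 0.258]
ee_rot: [0.127, 0.992, 0.001, 0.002]
ft_force: [-0.1, -0.6, 0.8]
grip_width: 0.817
std [0.0007 0.0001 0.0017]
clock 30.73 pos [0.5546 0.1783 0.2538] tool xdir [-0.968  0.252  0.002] shift [-0.0005  0.0001 -0.0462] grip 0.819 F [-0.7 -0.7  0.1]
```

View pics/w22c.png

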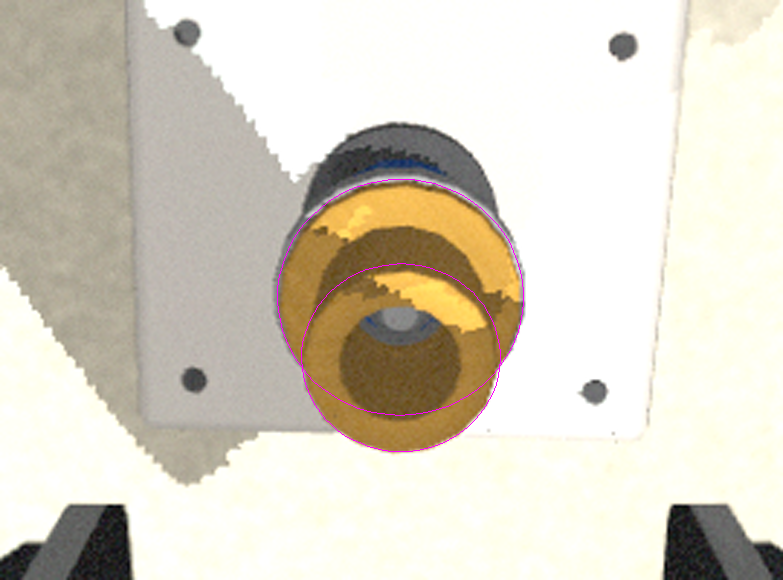

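View pics/s3.png

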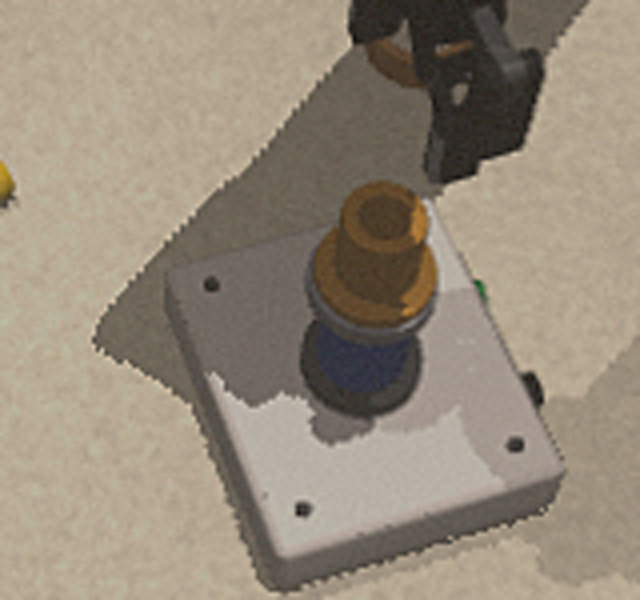

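The stack is spacer, washer, bushing (flange down). It is concentric and flush, stands free, and the gripper is clear above it. I'll compare the bystanders with the start, then hand in.

```bash
python3 -c "
from h import *
t=manip.camera('top');a=cv2.imread('pics/top0.png')
k=np.hstack([a[90:340,225:520],t[90:340,225:520]]);cv2.imwrite('pics/cmp.png',cv2.resize(k,None,fx=1.33,fy=1.33))
print(manip.get_obs()['ft_force'])
manip.hand_in()"
```

```text
[-0.8066856   0.3235021  -1.19629472]
the job is handed in; nothing more can be done
```

View pics/cmp.png

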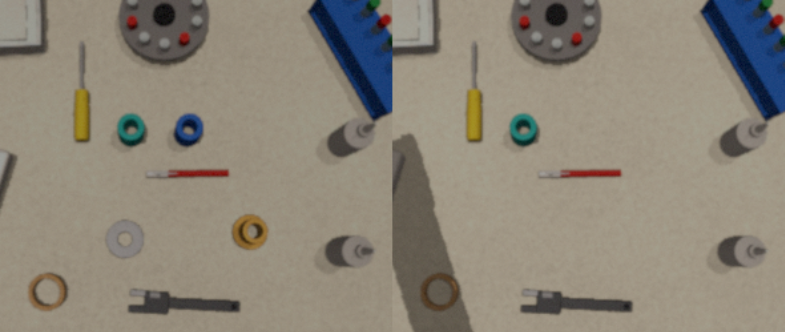

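I threaded the blue spacer, the steel washer and the brass bushing (flange down) onto the spindle in that order. Each one was lowered until the wrist force showed contact of roughly 9–16 N at the expected height, then released. I handed the job in at about 31 s; no verdict is reported.

- **Stack:** the last wrist and scene pictures show it standing free, concentric with the spindle to about 1–2 mm and flush. The gripper was open and about 8 cm higher than where it released the bushing.
- **Bystanders:** the before and after top views look the same apart from the three parts now gone from the table. I only viewed that comparison after handing in.
- **Disagreements:** the scene and top cameras differed by about 4–9 mm, so I aligned with the wrist camera. The arm also swung by a few millimetres after long moves, so I let it settle before measuring.

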